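# Set up two bottles for a leak test

### The arm

A 6-joint arm with a two-finger parallel gripper is mounted at the origin on the work surface. World frame = base frame: x ahead of the robot, y to its left, z up, the work surface at z = 0. Lengths are in mm, angles in rad, forces in N, time in s.
With the tool pointing down it reaches from about 275 to 750 mm from the base axis. Payload 10.2 kg.
Tool frame: the origin (TCP) lies at the very end of the fingers, on their centre line; the grasp point (between the pads) lies 19 mm behind it; x points along the fingers, y is the direction in which the jaws open and shut, and the axes are right-handed (so a half turn about x gives the same grasp; the last joint's range is limited). The gripper opens to 85 mm and grips with 20 to 120 N. Pads are 22 mm wide; open, the fingers measure 114 mm over their backs; the gripper's body (76 mm by 85 mm) begins 54 mm behind the grasp point. The pads swing forward as they close: fully open they stand 13 mm farther back than shut.
Start: joints at [0.984, 0.313, 1.498, -0, 1.331, -0.223], TCP at [186.823, 490.641, 231.294] pointing down, gripper open.
Joint ranges: [-2.94, 2.94], [-0.97, 2.17], [0.19, 2.56], [-1.23, 4.37], [0.02, 3.11], [-2.88, 2.88]. Speed limits (rad/s): [2.39, 2.39, 3.01, 3.14, 3.14, 3.14].

### API

Orientations are given as a unit quaternion [w, x, y, z].
In Python, from rig import ctrl, viewer, finish_job gives the robot as it stands.
- The arm moves only by the tool carry_out, never from a script. Its argument "targets" is a list of rows, each an object of numbers: "x", "y", "z": the shift along the world's x, y, z in m; "ax", "ay", "az": the turn, a rotation vector about the world's x, y, z in rad; "hand": the opening, from -1 (shut) to 1 (fully open). A call has 1 to 5 rows; each row is the pose to reach, as a shift and turn from the pose commanded when the call began; what a row does not reach only later rows make up. A row lasts 1/8 s, in which the tool goes at most 62.5 mm and 10.7 degrees, less where a joint would pass 70% of its speed; a pose out of reach is approached as far as the arm can. A call with a gripper value outside its range is refused whole. The fingers move at their own pace and stop on an object; "grip_force" is the grip in N (left out, the last holds). Time passes only in rows, so rows that repeat a pose let the fingers close. It gives the time, the measured TCP pose, the force and the opening at its end, in the units of the state.
- ctrl.sense(): the state, without advancing time (a new reading comes with each control period).
- viewer.capture(name): name is "scene" or "top" or "wrist"; returns the picture (480x640x3 uint8, blue, green, red); there is no depth.
- viewer.camera_info(name): a dict with "fx", "fy", "cx", "cy" (pixels), "R" (3x3) and "t" (3): a world point X has camera coordinates R X + t. Camera axes: x right, y down, z forward; pixel columns grow to the right and rows downward; lengths in mm; the calibration is good to about 2 mm. The wrist camera is an equidistant fisheye: a pixel r from the principal point sees the ray r / f radians off the axis. A picture is of the moment at which its call begins: read the wrist's pose just before it. camera_info takes no time and is no camera call; for the wrist camera it gives the pose at the moment of the call.
- finish_job(): hands the job in, once; it reports no verdict.
The state is a dict: "time_s": time; "joints": joint angles; "dq": joint speeds; "tau": joint torques, N m; "eef_pos": TCP position; "ee_rot": TCP orientation; "force": force on the tool from outside, world axes, zero at the start; "wrist_torque": the same for the moment, N m; "grip_width": opening from 0.0 (shut) to 1.0 (fully open).
Only numpy, scipy, OpenCV 4.12 (cv2) and the standard library are available. Lean on these libraries where they do the work, as an engineer would, in place of code of your own. Each camera call takes 0.05 s, during which the arm holds its last target. There are 200 camera calls.

### The job

Set up the two leak-test plates: in the plate with the green ring build a stack from the bottom up, first the blue spacer, on it the yellow, on that the red, each properly seated in the one below, and stand the white bottle with the green cap in the top of the red spacer; stand the tall amber bottle with the black cap in the ring of the black-ringed plate (at any time). Never knock a bottle over, and leave the grey spare spacer and the steel cup where they are.

Things in the scene. Friction and masses are not known exactly. Their poses are not given: they have to be found in the camera images.
- plate_green: Test plate, fixed to the table: aluminium slab 100 x 100 x 10 mm with a green socket ring in its middle, 64 mm outside, 50 mm inside, standing 8 mm above the slab (ring top 18 mm above the table; socket floor is the slab's top, 10 mm above the table). Origin: centre of its underside, on the socket's axis, z up.
- plate_black: Test plate, fixed to the table: aluminium slab 100 x 100 x 10 mm with a black socket ring in its middle, 64 mm outside, 50 mm inside, standing 8 mm above the slab (ring top 18 mm above the table; socket floor is the slab's top, 10 mm above the table). Origin: centre of its underside, on the socket's axis, z up.
- spacer_blue: Blue round plastic spacer: foot 40 mm in diameter, 6 mm high; above it a body 58 mm in diameter, 40 mm high (46 mm overall); in its top a recess 50 mm wide, 8 mm deep. Its foot enters the recess or ring below with 5 mm play and the body rests on that rim, origin 6 mm below the rim. Origin: centre of the underside of the foot, z up. Loose, about 110 g.
- spacer_yellow: Yellow round plastic spacer: foot 40 mm in diameter, 6 mm high; above it a body 58 mm in diameter, 32 mm high (38 mm overall); in its top a recess 50 mm wide, 8 mm deep. Its foot enters the recess or ring below with 5 mm play and the body rests on that rim, origin 6 mm below the rim. Origin: centre of the underside of the foot, z up. Loose, about 102 g.
- spacer_red: Red round plastic spacer: foot 40 mm in diameter, 6 mm high; above it a body 58 mm in diameter, 24 mm high (30 mm overall); in its top a recess 50 mm wide, 8 mm deep. Its foot enters the recess or ring below with 5 mm play and the body rests on that rim, origin 6 mm below the rim. Origin: centre of the underside of the foot, z up. Loose, about 94 g.
- bottle_white: Small white bottle with a green cap: a straight cylinder 40 mm in diameter and 62 mm high in all, the top 16 mm being the cap. Its foot goes into a spacer's recess with 5 mm play and stands on the recess floor, 8 mm below the rim. Origin: centre of its underside, z up. Loose, about 50 g, stands upright at the start.
- bottle_amber: Tall amber bottle with a black cap and a pale label: straight body 40 mm in diameter up to 126 mm, neck 24 mm in diameter, cap 30 mm in diameter from 136 to 156 mm (top). Goes into the black-ringed socket with 5 mm play and stands on the slab. Origin: centre of its underside, z up. Loose, about 120 g, stands upright at the start.
- spacer_grey: Grey round plastic spacer: foot 40 mm in diameter, 6 mm high; above it a body 58 mm in diameter, 32 mm high (38 mm overall); in its top a recess 50 mm wide, 8 mm deep. A spare, not needed: leave it where it is. Origin: centre of the underside of the foot, z up. Loose, about 102 g.
- cup: Open steel cup, 68 mm across the rim, 75 mm high; not needed: leave it where it is. Origin: centre of its underside, z up. Loose.
Not all that is in view belongs to the job. What is meant by the spacer_yellow is not brown or pink, and is the smaller of those in its own colour.

How it is judged (in metres and radians):
On the way, in this order (a step that is already met when the one before it is completed fails the run):
1. the blue spacer is seated in the green-ringed plate (horizontal distance between spacer_blue and plate_green below 0.008 m and z of spacer_blue in the frame of plate_green between 0.008 and 0.016 m and angle between spacer_blue's own z axis and vertical below 0.08 rad), for 0.2 s.
2. the yellow spacer is seated on the blue one (horizontal distance between spacer_yellow and spacer_blue below 0.008 m and z of spacer_yellow in the frame of spacer_blue between 0.036 and 0.044 m and angle between spacer_yellow's own z axis and vertical below 0.08 rad), for 0.2 s.
3. the red spacer is seated on the yellow one (horizontal distance between spacer_red and spacer_yellow below 0.008 m and z of spacer_red in the frame of spacer_yellow between 0.028 and 0.036 m and angle between spacer_red's own z axis and vertical below 0.08 rad), for 0.2 s.
4. the green-capped bottle stands in the red spacer (horizontal distance between bottle_white and spacer_red below 0.008 m and z of bottle_white in the frame of spacer_red between 0.018 and 0.026 m and angle between bottle_white's own z axis and vertical below 0.08 rad), for 0.2 s.
At the end, for the whole second after the job is handed in: In the green-ringed plate stand, from the bottom, the blue, yellow and red spacers and the green-capped bottle, and in the black-ringed plate the amber bottle: each within 8 mm of the axis of what it stands in, fully down (within 4 mm in height), upright within 0.08 rad, and at rest (below 20 mm/s) (all of step 1 and all of step 2 and all of step 3 and all of step 4 and horizontal distance between bottle_amber and plate_black below 0.008 m and z of bottle_amber in the frame of plate_black between 0.006 and 0.014 m and angle between bottle_amber's own z axis and vertical below 0.08 rad and linear speed of each of spacer_blue, spacer_yellow, spacer_red, bottle_white, bottle_amber below 0.02 m/s); the robot touches nothing.
It fails at once if the grey spacer was moved by more than 30 mm (distance of spacer_grey from where it was at the start of the episode above 0.03 m).
It fails at once if the steel cup was moved by more than 30 mm (distance of cup from where it was at the start of the episode above 0.03 m).
It fails at once if a bottle was knocked over (angle between any of bottle_white, bottle_amber's own z axis and vertical above 0.7 rad).
It also fails if it takes over 128 s, if anything falls off the work surface, if the arm or the gripper's body presses on something with over 40 N, if the wrist force passes 120 N, or if a joint passes its speed limit or range.

## Working session

There is one attempt and no reset: what is moved stays moved. The work goes in short steps, Python scripts to look and compute and a tool call to move; the robot and the scene stay as the last step left them, time stands still between calls to the robot, and variables do not carry over. Pictures are saved under pics/ and viewed, about 12 in all and at most 16, crops included, and the job is handed in when it is done.

Besides the shell and the picture viewer there is one more tool, called after "Emit:" in YAML: its name, and indented under it one key for each argument. carry_out: Moves the arm, as the interface text tells. Its arguments: {"type":"object","properties":{"targets":{"type":"array"},"grip_force":{"type":"number"}},"required":["targets"]}

```bash
ls; mkdir -p pics; python3 - <<'E'
from rig import ctrl, viewer
import cv2, numpy as np, json
s=ctrl.sense(); print({k:np.round(v,3).tolist() for k,v in s.items()})
for n in("scene","top"):
    c=viewer.camera_info(n); print(n,{k:np.round(v,3).tolist() for k,v in c.items() if not isinstance(v,str)})
    cv2.imwrite(f"pics/{n}0.png",viewer.capture(n))
E
```

```text
pics
{'time_s': 0.0, 'joints': [0.984, 0.313, 1.498, -0.0, 1.331, -0.223], 'dq': [-0.001, -0.001, 0.0, 0.0, 0.001, 0.001], 'tau': [-0.0, -41.226, -25.974, -0.0, 0.004, -0.0], 'eef_pos': [186.69, 490.429, 230.734], 'ee_rot': [0.695, 0.128, 0.696, -0.128], 'force': [0.519, -0.004, 0.135], 'wrist_torque': [0.024, 0.033, 0.027], 'grip_width': 1.0}
scene {'fx': 516.526, 'fy': 516.526, 'cx': 309.853, 'cy': 239.69, 'R': [[-0.78, 0.626, 0.0], [0.432, 0.539, -0.723], [-0.452, -0.564, -0.691]], 't': [361.482, -187.718, 1234.377]}
top {'fx': 616.375, 'fy': 616.375, 'cx': 321.344, 'cy': 249.732, 'R': [[-0.009, -1.0, 0.003], [-0.99, 0.009, -0.139], [0.139, -0.004, -0.99]], 't': [-2.224, 486.335, 1438.22]}
```

View pics/top0.png

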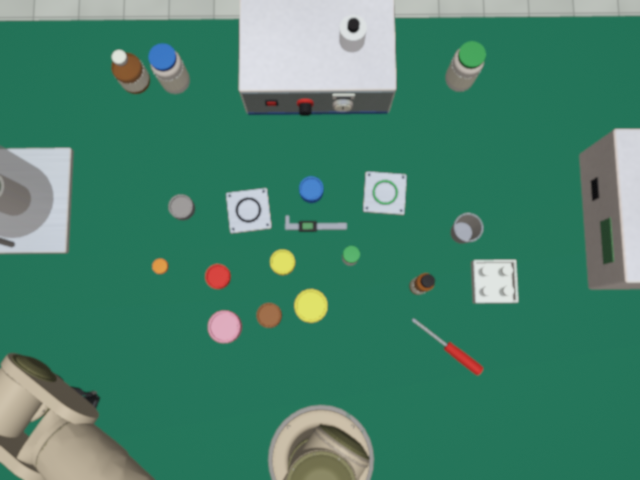

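View pics/scene0.png

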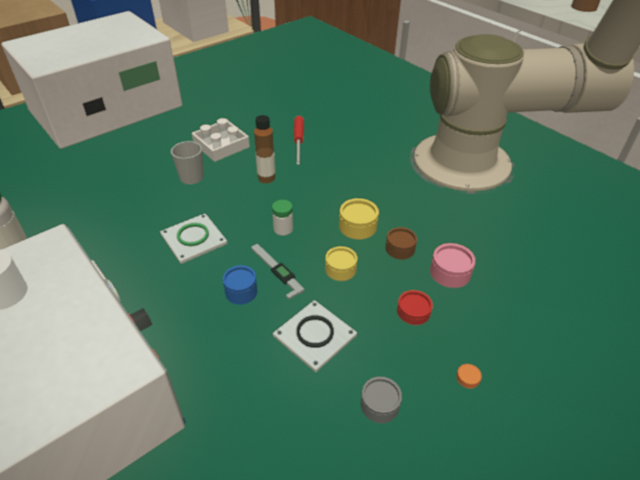

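Two yellow spacers are in the top view: (283,262) is small and (311,306) is large. The brown (268,315) and pink (224,326) ones are excluded by colour. The smaller yellow at (283,262) fits. The blue spacer is at (311,189), red at (217,276), green ring at (385,192), black ring at (248,210), white bottle at (351,255) and amber at (423,283). Next I'll measure all of these and confirm with a crop.

```bash
cat > h.py <<'E'
import cv2, numpy as np
from rig import ctrl, viewer
def ray(c,u,v,fish=False):
    d=np.array([(u-c["cx"])/c["fx"],(v-c["cy"])/c["fy"]]) 
    if fish:
        r=np.hypot(*d); d=np.r_[d/max(r,1e-9)*np.sin(r),np.cos(r)]
    else: d=np.r_[d,1]
    R=np.array(c["R"]);t=np.array(c["t"])
    return -R.T@t, R.T@d
def onplane(c,u,v,z,fish=False):
    o,d=ray(c,u,v,fish); return o+d*(z-o[2])/d[2]
def blobs(img,lo,hi,amin=25):
    h=cv2.cvtColor(img,cv2.COLOR_BGR2HSV); m=cv2.inRange(h,lo,hi)
    n,l,s,ce=cv2.connectedComponentsWithStats(m)
    return [(s[i],ce[i],l==i) for i in range(1,n) if s[i][4]>=amin]
E
python3 - <<'E'
from h import *
imgs={n:cv2.imread(f"pics/{n}0.png") for n in("top","scene")}
cam={n:viewer.camera_info(n) for n in imgs}
# name: lo,hi, mid height, zmin..zmax
D={"blue":((100,120,60),(120,255,255),24),"yellow":((24,100,100),(34,255,255),20),"red":((0,200,80),(5,255,255),16),
"capgreen":((50,120,60),(68,255,255),56),"ring_green":((45,60,60),(72,255,255),18),"dark":((0,0,0),(180,255,50),18),"brown":((5,100,40),(15,255,150),80)}
for k,(lo,hi,z) in D.items():
  for n in imgs:
    for s,c,m in blobs(imgs[n],lo,hi):
        if not(90<s[0]<540 and 80<s[1]<400): continue
        if s[4]>8000: continue
        pts=np.argwhere(m)[:,::-1].astype(np.float32); (cx,cy),r=cv2.minEnclosingCircle(pts)
        bc=(s[0]+(s[2]-1)/2,s[1]+(s[3]-1)/2)
        print(k,n,s.tolist(),"cen",c.round(1),"P@%d"%z,onplane(cam[n],*c,z)[:2].round(1),"bbox",onplane(cam[n],*bc,z)[:2].round(1))
cv2.imwrite("pics/crop1.png",cv2.resize(imgs["top"][150:350,140:440],None,fx=2.6,fy=2.6,interpolation=cv2.INTER_CUBIC))
E
```

```text
blue top [249, 113, 50, 1, 50] cen [273.5 113. ] P@24 [831.2 109. ] bbox [831.2 109. ]
blue top [359, 112, 27, 1, 27] cen [372. 112.] P@24 [ 831.9 -135.5] bbox [ 831.9 -135.5]
blue top [299, 176, 24, 27, 499] cen [310.7 188.9] P@24 [637.7  17.9] bbox [637.4  18.5]
blue scene [223, 265, 34, 39, 1074] cen [239.8 284.1] P@24 [636.7  16.5] bbox [637.  16.]
yellow top [270, 250, 25, 25, 499] cen [282.  261.8] P@20 [459.7  88.2] bbox [459.3  88.3]
yellow top [294, 289, 33, 34, 873] cen [310.5 305.4] P@20 [354.7  20.6] bbox [354.4  21.6]
yellow scene [339, 198, 40, 41, 1339] cen [358.1 217.7] P@20 [347.4  13.1] bbox [347.3  14.2]
yellow scene [325, 246, 33, 35, 914] cen [340.6 262.5] P@20 [458.8  86.1] bbox [459.   87.5]
capgreen top [343, 247, 16, 15, 183] cen [350.9 254. ] P@56 [472.5 -75.9] bbox [472.5 -74.9]
capgreen scene [272, 200, 20, 17, 267] cen [281.8 207.8] P@56 [474.6 -74.7] bbox [475.5 -74.6]
capgreen scene [178, 224, 30, 21, 132] cen [192.5 234.3] P@56 [ 650.8 -117.6] bbox [ 650.5 -118.3]
ring_green top [373, 180, 25, 24, 127] cen [384.6 191.4] P@18 [ 631.3 -162.7] bbox [ 631.
[... 1097 characters left out ...]
 [281.  274.7] P@18 [562.8  39.6] bbox [558.9  39. ]
dark scene [311, 318, 21, 11, 28] cen [322.4 320.6] P@18 [570.5 167.3] bbox [575.5 169.7]
brown top [415, 274, 18, 17, 132] cen [421.  283.8] P@80 [ 398.8 -234.4] bbox [ 403.  -240.3]
brown top [257, 304, 24, 23, 120] cen [268.3 315.1] P@80 [330.4 115.8] bbox [330.7 115.4]
brown scene [255, 128, 17, 10, 130] cen [262.9 132.1] P@80 [ 365.5 -293.4] bbox [ 366.3 -291.8]
brown scene [257, 147, 15, 10, 85] cen [263.9 151.7] P@80 [ 409.1 -227.2] bbox [ 408.5 -227.8]
brown scene [387, 228, 29, 31, 697] cen [401.2 242.3] P@80 [381.8 157.7] bbox [383.4 158.7]
brown scene [457, 372, 23, 16, 74] cen [465.5 382.9] P@80 [515.7 409.5] bbox [508.7 408.3]
```

View pics/crop1.png

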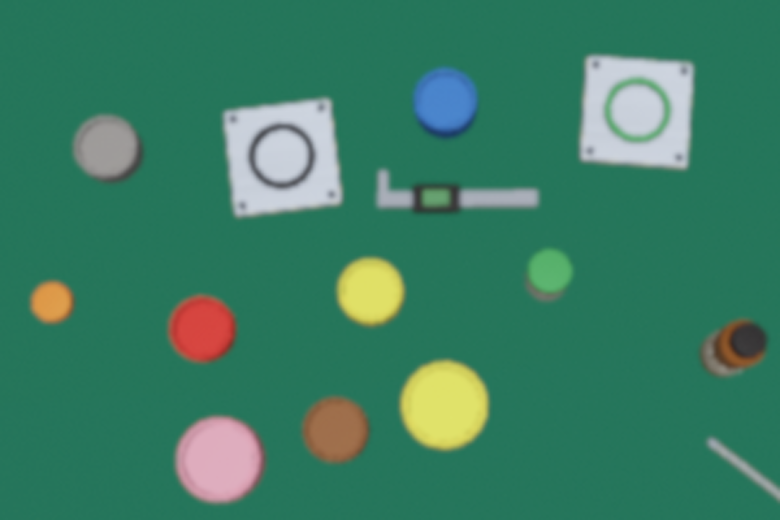

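The crop confirms that the small yellow at (370,291) is about 58 mm across, and the large yellow at (445,405) is about 75 mm. Next I'll refine the rings, red, and amber's cap.

```bash
python3 - <<'E'
from h import *
imgs={n:cv2.imread(f"pics/{n}0.png") for n in("top","scene")}
cam={n:viewer.camera_info(n) for n in imgs}
boxes={"top":{"green":(362,170,410,216),"black":(225,187,273,234)},"scene":{"green":(158,214,228,262),"black":(272,300,358,368)}}
for n in imgs:
  hsv=cv2.cvtColor(imgs[n],cv2.COLOR_BGR2HSV).astype(int)
  for k,(a,b,c,d) in boxes[n].items():
    sub=hsv[b:d,a:c]; 
    slab=((sub[...,1]<50)&(sub[...,2]>110)).astype(np.uint8)
    cnt=max(cv2.findContours(slab,cv2.RETR_EXTERNAL,cv2.CHAIN_APPROX_NONE)[0],key=cv2.contourArea)
    fill=cv2.drawContours(np.zeros_like(slab),[cnt],-1,1,-1)
    core=cv2.erode(fill,np.ones((3,3),np.uint8),iterations=2)
    ring=(core & ((sub[...,1]>55) if k=="green" else (sub[...,2]<110)).astype(np.uint8))
    N,l,s,ce=cv2.connectedComponentsWithStats(ring); i=1+np.argmax(s[1:,4]); 
    cc=max(cv2.findContours((l==i).astype(np.uint8),cv2.RETR_EXTERNAL,cv2.CHAIN_APPROX_NONE)[0],key=cv2.contourArea)
    e=cv2.fitEllipse(cc); M=cv2.moments(cnt); sc=(M["m10"]/M["m00"]+a,M["m01"]/M["m00"]+b)
    print(n,k,"ring ell",np.round(e[0],1)+[a,b],np.round(e[1],1),"P18",onplane(cam[n],e[0][0]+a,e[0][1]+b,18)[:2].round(1),"slab P8",onplane(cam[n],*sc,8)[:2].round(1),"area",M["m00"])
for n,(lo,hi),roi in (("top",((0,120,60),(7,255,255)),(195,255,240,300)),("scene",((0,120,60),(7,255,255)),(385,280,445,330)),("top",((170,120,60),(180,255,255)),(195,255,240,300)),("scene",((170,120,60),(180,255,255)),(385,280,445,330)),("top",((0,0,0),(180,255,75)),(405,265,445,300)),("scene",((0,0,0),(180,255,60)),(250,110,280,135))):
  a,b,c,d=roi
  for s,ce,m in blobs(imgs[n][b:d,a:c],lo,hi,40):
    ce=ce+[a,b]
    print(n,lo,s.tolist(),ce.round(1),"z16",onplane(cam[n],*ce,16)[:2].round(1),"z148",onplane(cam[n],*ce,148)[:2].round(1),"z154",onplane(cam[n],*ce,154)[:2].round(1))
# table-plane bottom of amber silhouette (top view), whole non-green
E
```

```text
top green ring ell [384.8 191.8] [23.8 24.3] P18 [ 630.2 -163.1] slab P8 [ 630.7 -163.6] area 1643.0
top black ring ell [240.9 203.9] [29.4 40.5] P18 [603.1 188.5] slab P8 [589.5 171.6] area 1666.5
scene green ring ell [192.3 233.9] [21.5 30.9] P18 [ 635.1 -158.3] slab P8 [ 635.5 -158.2] area 1865.5
scene black ring ell [314.7 331.1] [30.9 36.1] P18 [594.2 175.9] slab P8 [594.2 175.6] area 3101.5
top (0, 120, 60) [10, 9, 25, 25, 481] [217.4 276.2] z16 [426.9 243.7] z148 [413.9 221.8] z154 [413.3 220.8]
scene (0, 120, 60) [13, 10, 35, 35, 952] [414.3 306.8] z16 [426.5 242.9] z148 [519.6 304.6] z154 [523.9 307.4]
top (0, 0, 0) [16, 9, 14, 13, 127] [427.3 280.5] z16 [ 411.9 -260.5] z148 [ 400.3 -237.3] z154 [ 399.8 -236.2]
scene (0, 0, 0) [6, 6, 14, 13, 158] [262.1 122.1] z16 [ 283.9 -420.6] z148 [ 403.8 -234. ] z154 [ 409.3 -225.5]
```

Emit:
carry_out:
  targets:
    - {"x": 0.04, "y": -0.042, "z": 0, "hand": 1}
    - {"x": 0.08, "y": -0.084, "z": 0, "hand": 1}
    - {"x": 0.12, "y": -0.126, "z": 0, "hand": 1}
    - {"x": 0.16, "y": -0.168, "z": 0, "hand": 1}
    - {"x": 0.2, "y": -0.21, "z": 0, "hand": 1}
  grip_force: 40

```text
invalid input at $.targets[0]: expected keys x, y, z, ax, ay, az, hand
```

Emit:
carry_out:
  targets:
    - {"x": 0.04, "y": -0.042, "z": 0, "hand": 1}
    - {"x": 0.08, "y": -0.084, "z": 0, "hand": 1}
    - {"x": 0.12, "y": -0.126, "z": 0, "hand": 1}
    - {"x": 0.16, "y": -0.168, "z": 0, "hand": 1}
    - {"x": 0.2, "y": -0.21, "z": 0, "hand": 1}

```text
invalid input at $.targets[0]: expected keys x, y, z, ax, ay, az, hand
```

Emit:
carry_out:
  targets:
    - {"x": 0.025, "y": -0.025, "z": 0, "hand": 1}
    - {"x": 0.05, "y": -0.052, "z": 0, "hand": 1}
    - {"x": 0.05, "y": -0.052, "z": 0, "hand": 1}

```text
invalid input at $.targets[0]: expected keys x, y, z, ax, ay, az, hand
```

```bash
python3 - <<'E'
from h import *
s=ctrl.sense(); print(s["eef_pos"],s["ee_rot"])
c=viewer.camera_info("wrist"); im=viewer.capture("wrist"); print({k:np.round(v,3).tolist() for k,v in c.items() if not isinstance(v,str)})
cv2.imwrite("pics/w1.png",im)
E
```

```text
[186.67851416 490.44904797 230.79019169] [ 0.6952738   0.12753153  0.69561125 -0.12827722]
{'fx': 371.648, 'fy': 371.648, 'cx': 319.451, 'cy': 239.768, 'R': [[0.357, 0.934, -0.002], [0.888, -0.339, 0.311], [0.29, -0.112, -0.95]], 't': [-523.841, -39.307, 380.514]}
```

View pics/w1.png

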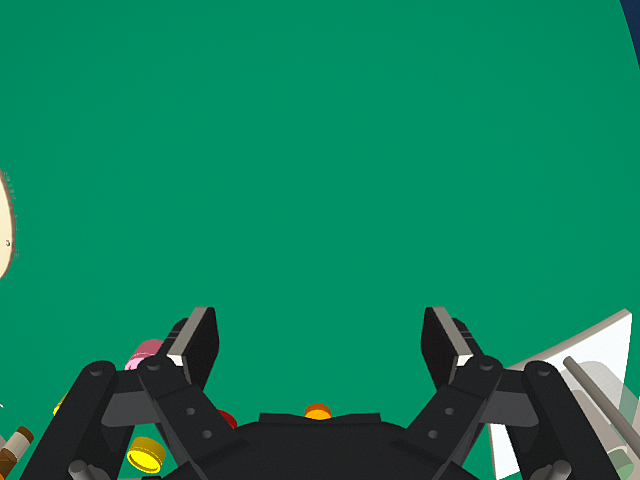

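Emit:
carry_out:
  targets:
    - {"x": 0.04, "y": -0.042, "z": 0, "ax": 0, "ay": 0, "az": 0.07, "hand": 1}
    - {"x": 0.08, "y": -0.084, "z": 0, "ax": 0, "ay": 0, "az": 0.14, "hand": 1}
    - {"x": 0.12, "y": -0.126, "z": 0, "ax": 0, "ay": 0, "az": 0.22, "hand": 1}
    - {"x": 0.16, "y": -0.168, "z": 0, "ax": 0, "ay": 0, "az": 0.3, "hand": 1}
    - {"x": 0.2, "y": -0.21, "z": 0, "ax": 0, "ay": 0, "az": 0.364, "hand": 1}
  grip_force: 40

```text
time_s: 0.78
eef_pos: [387.8, 279.1, 231.3]
ee_rot: [0.707, -0.001, 0.707, 0.001]
force: [-0.5, 0.6, 0.2]
grip_width: 1.001
```

Emit:
carry_out:
  targets:
    - {"x": 0.04, "y": -0.042, "z": 0, "ax": 0, "ay": 0, "az": 0, "hand": 1}
    - {"x": 0.08, "y": -0.084, "z": 0, "ax": 0, "ay": 0, "az": 0, "hand": 1}
    - {"x": 0.12, "y": -0.126, "z": 0, "ax": 0, "ay": 0, "az": 0, "hand": 1}
    - {"x": 0.16, "y": -0.168, "z": 0, "ax": 0, "ay": 0, "az": 0, "hand": 1}
    - {"x": 0.2, "y": -0.21, "z": 0, "ax": 0, "ay": 0, "az": 0, "hand": 1}

```text
time_s: 1.4
eef_pos: [587.9, 69.1, 231.1]
ee_rot: [0.707, 0.0, 0.707, 0.0]
force: [0.4, 0.4, 0.1]
grip_width: 1.001
```

Emit:
carry_out:
  targets:
    - {"x": 0.025, "y": -0.025, "z": 0, "ax": 0, "ay": 0, "az": 0, "hand": 1}
    - {"x": 0.05, "y": -0.052, "z": 0, "ax": 0, "ay": 0, "az": 0, "hand": 1}
    - {"x": 0.05, "y": -0.052, "z": 0, "ax": 0, "ay": 0, "az": 0, "hand": 1}

```text
time_s: 1.78
eef_pos: [637.6, 16.8, 230.1]
ee_rot: [0.707, 0.001, 0.708, -0.001]
force: [-0.1, 0.9, -0.3]
grip_width: 1.004
```

```bash
python3 - <<'E'
from h import *
s=ctrl.sense(); print(s["eef_pos"],s["ee_rot"],s["time_s"],s["joints"])
c=viewer.camera_info("wrist"); im=viewer.capture("wrist"); print({k:np.round(v,3).tolist() for k,v in c.items() if not isinstance(v,str)})
cv2.imwrite("pics/w2.png",im)
E
```

```text
[637.56884529  16.78731292 230.07626734] [ 0.70664986  0.00078132  0.70756255 -0.00077136] 1.775 [-1.56974422e-01  5.71003403e-01  1.11695081e+00 -1.87717193e-04
  1.45491572e+00 -1.72555310e+00]
{'fx': 371.648, 'fy': 371.648, 'cx': 319.451, 'cy': 239.768, 'R': [[0.003, 1.0, -0.001], [0.951, -0.003, 0.31], [0.31, -0.002, -0.951]], 't': [-18.497, -645.184, 181.457]}
```

View pics/w2.png

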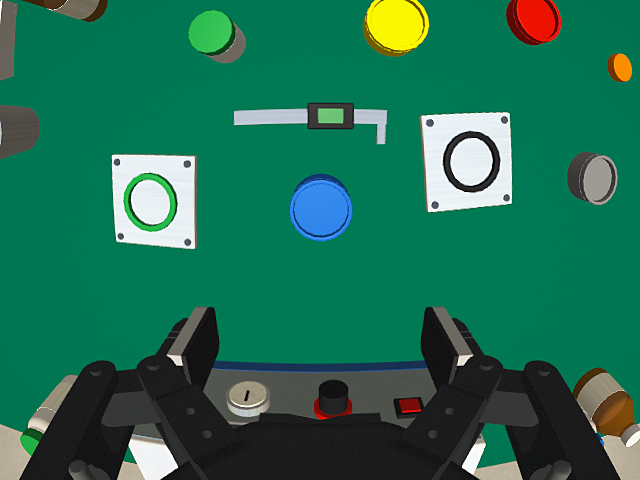

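The wrist view shows the green ring at (151,202), black ring at (471,161), blue spacer at (321,208), and yellow at (396,25). I'll measure by ray-casting the contours onto the rim planes.

```bash
cat >> h.py <<'E'
from scipy.optimize import least_squares
def circ(img,c,roi,lo,hi,z,r,far=False,fish=True,hole=False):
    """fixed-check circle fit of a colour blob's contour cast on plane z; far: only the half away from the camera"""
    a,b,cc,d=roi; h=cv2.cvtColor(img[b:d,a:cc],cv2.COLOR_BGR2HSV); m=cv2.inRange(h,lo,hi)
    n,l,s,ce=cv2.connectedComponentsWithStats(m); i=1+np.argmax(s[1:,4]); m=(l==i).astype(np.uint8)
    p=max(cv2.findContours(m,cv2.RETR_EXTERNAL,cv2.CHAIN_APPROX_NONE)[0],key=cv2.contourArea)[:,0]+[a,b]
    P=np.array([onplane(c,u,v,z,fish)[:2] for u,v in p]); g=P.mean(0)
    if far:
        o=(-np.array(c["R"]).T@np.array(c["t"]))[:2]; w=(g-o)/np.linalg.norm(g-o); P=P[(P-g)@w>0]
    f=least_squares(lambda q:np.linalg.norm(P-q[:2],axis=1)-r,g,loss="soft_l1").x
    g=least_squares(lambda q:np.linalg.norm(P-q[:2],axis=1)-q[2],[*f,r],loss="soft_l1").x
    return f.round(1),g.round(1),len(P)
E
python3 - <<'E'
from h import *
im=cv2.imread("pics/w2.png"); c=viewer.camera_info("wrist")
G=((45,120,40),(75,255,255))
h=cv2.cvtColor(im,cv2.COLOR_BGR2HSV)
for u,v in((128,200),(471,133),(321,235),(321,215),(321,180),(250,300),(396,40),(213,30)): print((u,v),h[v,u])
print("green",circ(im,c,(122,168,182,238),(45,60,0),(75,255,255),18,32))
print("black",circ(im,c,(436,125,505,200),(0,0,0),(180,255,90),18,32))
print("blue",circ(im,c,(275,160,370,255),(100,80,30),(125,255,255),46,29,True))
print("yellow",circ(im,c,(350,0,440,70),(20,80,60),(38,255,255),38,29,True))
E
```

```text
(128, 200) [ 66 201 100]
(471, 133) [ 0 24 43]
(321, 235) [106 213 122]
(321, 215) [106 201 236]
(321, 180) [106 194 247]
(250, 300) [ 81 255 121]
(396, 40) [ 30 255 250]
(213, 30) [ 67 187 194]
green (array([ 630.6, -160.9]), array([ 630.6, -160.9,   31.5]), 157)
black (array([589.8, 171.4]), array([589.7, 171.4,  31.2]), 166)
blue (array([634.3,  18.5]), array([635.4,  18.5,  28.1]), 91)
yellow (array([464.1,  87.8]), array([461.5,  90. ,  26.6]), 92)
```

Emit:
carry_out:
  targets:
    - {"x": -0.0025, "y": 0.0015, "z": -0.05, "ax": 0, "ay": 0, "az": 0, "hand": 1}
    - {"x": -0.0025, "y": 0.0015, "z": -0.11, "ax": 0, "ay": 0, "az": 0, "hand": 1}
    - {"x": -0.0025, "y": 0.0015, "z": -0.165, "ax": 0, "ay": 0, "az": 0, "hand": 1}
    - {"x": -0.0025, "y": 0.0015, "z": -0.2, "ax": 0, "ay": 0, "az": 0, "hand": 1}
    - {"x": -0.0025, "y": 0.0015, "z": -0.22, "ax": 0, "ay": 0, "az": 0, "hand": 1}

```text
time_s: 2.45
eef_pos: [633.3, 21.2, 9.9]
ee_rot: [0.706, -0.0, 0.708, 0.001]
force: [0.4, -0.2, -0.1]
grip_width: 0.999
```

Emit:
carry_out:
  targets:
    - {"x": 0, "y": 0, "z": 0, "ax": 0, "ay": 0, "az": 0, "hand": 1}
    - {"x": 0, "y": 0, "z": 0, "ax": 0, "ay": 0, "az": 0, "hand": -1}
    - {"x": 0, "y": 0, "z": 0, "ax": 0, "ay": 0, "az": 0, "hand": -1}
    - {"x": 0, "y": 0, "z": 0, "ax": 0, "ay": 0, "az": 0, "hand": -1}
    - {"x": 0, "y": 0, "z": 0, "ax": 0, "ay": 0, "az": 0, "hand": -1}
  grip_force: 40

```text
time_s: 3.08
eef_pos: [635.4, 20.0, 13.4]
ee_rot: [0.708, -0.0, 0.706, -0.0]
force: [-1.9, 1.1, 6.2]
grip_width: 0.662
```

Emit:
carry_out:
  targets:
    - {"x": 0, "y": 0, "z": 0, "ax": 0, "ay": 0, "az": 0, "hand": -1}
    - {"x": 0, "y": 0, "z": 0, "ax": 0, "ay": 0, "az": 0, "hand": -1}
    - {"x": 0, "y": 0, "z": 0, "ax": 0, "ay": 0, "az": 0, "hand": -1}

```text
time_s: 3.45
eef_pos: [635.3, 20.0, 13.3]
ee_rot: [0.708, -0.0, 0.706, -0.0]
force: [-1.1, -0.1, 6.8]
grip_width: 0.668
```

Emit:
carry_out:
  targets:
    - {"x": 0, "y": 0, "z": 0.01, "ax": 0, "ay": 0, "az": 0, "hand": -1}
    - {"x": 0, "y": 0, "z": 0.03, "ax": 0, "ay": 0, "az": 0, "hand": -1}
    - {"x": 0, "y": 0, "z": 0.06, "ax": 0, "ay": 0, "az": 0, "hand": -1}
    - {"x": 0, "y": 0, "z": 0.08, "ax": 0, "ay": 0, "az": 0, "hand": -1}
    - {"x": 0, "y": 0, "z": 0.08, "ax": 0, "ay": 0, "az": 0, "hand": -1}

```text
time_s: 4.08
eef_pos: [635.3, 20.0, 93.9]
ee_rot: [0.709, -0.0, 0.706, -0.0]
force: [-0.8, 0.7, -1.1]
grip_width: 0.666
```

Emit:
carry_out:
  targets:
    - {"x": -0.001, "y": -0.04, "z": 0, "ax": 0, "ay": 0, "az": 0, "hand": -1}
    - {"x": -0.002, "y": -0.09, "z": 0, "ax": 0, "ay": 0, "az": 0, "hand": -1}
    - {"x": -0.0035, "y": -0.14, "z": 0, "ax": 0, "ay": 0, "az": 0, "hand": -1}
    - {"x": -0.0045, "y": -0.181, "z": 0, "ax": 0, "ay": 0, "az": 0, "hand": -1}
    - {"x": -0.0045, "y": -0.181, "z": 0, "ax": 0, "ay": 0, "az": 0, "hand": -1}

```text
time_s: 4.7
eef_pos: [629.1, -163.6, 90.5]
ee_rot: [0.707, 0.001, 0.707, -0.001]
force: [-0.6, 0.6, -1.6]
grip_width: 0.667
```

```bash
python3 - <<'E'
from h import *
s=ctrl.sense(); print(s["eef_pos"],s["force"],s["grip_width"],s["time_s"])
c=viewer.camera_info("wrist"); im=viewer.capture("wrist"); 
cv2.imwrite("pics/w3.png",im); np.save("w3.npy",c,allow_pickle=True)
E
```

```text
[ 629.11090311 -163.60431142   90.48517344] [-0.56367168  0.61834741 -1.57380369] 0.6674567194844512 4.7
```

View pics/w3.png

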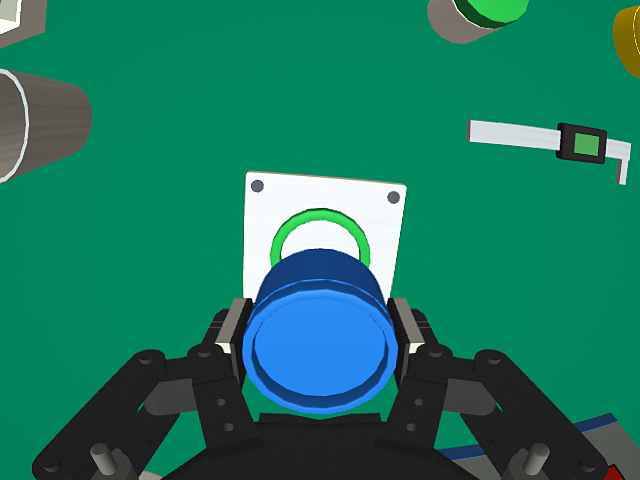

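```bash
python3 - <<'E'
from h import *
im=cv2.imread("pics/w3.png"); c=np.load("w3.npy",allow_pickle=True).item()
def far(roi,lo,hi,z,r,vmax=None,vmin=None):
    a,b,cc,d=roi; m=cv2.inRange(cv2.cvtColor(im[b:d,a:cc],cv2.COLOR_BGR2HSV),lo,hi)
    p=max(cv2.findContours(m,cv2.RETR_EXTERNAL,cv2.CHAIN_APPROX_NONE)[0],key=cv2.contourArea)[:,0]+[a,b]
    if vmax: p=p[p[:,1]<vmax]
    if vmin: p=p[p[:,1]>vmin]
    P=np.array([onplane(c,u,v,z,True)[:2] for u,v in p]); 
    for _ in range(3):
        f=least_squares(lambda q:np.linalg.norm(P-q[:2],axis=1)-r,P.mean(0),loss="soft_l1").x
        P=P[abs(np.linalg.norm(P-f,axis=1)-r)<3]
    g=least_squares(lambda q:np.linalg.norm(P-q[:2],axis=1)-q[2],[*f,r],loss="soft_l1").x
    return f.round(1),g.round(1),len(P)
print("ring",far((262,200,380,262),(45,60,0),(75,255,255),18,32,240))
for z in(121,123,125): print("spacer top",z,far((235,240,405,420),(100,80,30),(125,255,255),z,29,None,350))
E
```

```text
ring (array([ 631.4, -163.8]), array([ 629.4, -163.8,   30.3]), 107)
spacer top 121 (array([ 630.7, -163.9]), array([ 631. , -163.9,   28.8]), 201)
spacer top 123 (array([ 628.6, -163.9]), array([ 629.5, -163.9,   28.3]), 201)
spacer top 125 (array([ 626.5, -163.9]), array([ 628.1, -163.9,   27.8]), 201)
```

Emit:
carry_out:
  targets:
    - {"x": 0.0005, "y": -0.0025, "z": -0.01, "ax": 0, "ay": 0, "az": 0, "hand": -1}
    - {"x": 0.0005, "y": -0.0025, "z": -0.02, "ax": 0, "ay": 0, "az": 0, "hand": -1}
    - {"x": 0.0005, "y": -0.0025, "z": -0.02, "ax": 0, "ay": 0, "az": 0, "hand": -1}
    - {"x": 0.0005, "y": -0.0025, "z": -0.02, "ax": 0, "ay": 0, "az": 0, "hand": -1}

```text
time_s: 5.25
eef_pos: [630.4, -163.0, 71.4]
ee_rot: [0.707, -0.0, 0.707, 0.0]
force: [-0.2, -0.6, -0.9]
grip_width: 0.664
```

```bash
cat >> h.py <<'E'
def far(im,c,roi,lo,hi,z,r,vmax=None,vmin=None,fish=True):
    a,b,cc,d=roi; m=cv2.inRange(cv2.cvtColor(im[b:d,a:cc],cv2.COLOR_BGR2HSV),lo,hi)
    p=max(cv2.findContours(m,cv2.RETR_EXTERNAL,cv2.CHAIN_APPROX_NONE)[0],key=cv2.contourArea)[:,0]+[a,b]
    if vmax: p=p[p[:,1]<vmax]
    if vmin: p=p[p[:,1]>vmin]
    P=np.array([onplane(c,u,v,z,fish)[:2] for u,v in p])
    for _ in range(3):
        f=least_squares(lambda q:np.linalg.norm(P-q[:2],axis=1)-r,P.mean(0),loss="soft_l1").x
        P=P[abs(np.linalg.norm(P-f,axis=1)-r)<3]
    g=least_squares(lambda q:np.linalg.norm(P-q[:2],axis=1)-q[2],[*f,r],loss="soft_l1").x
    return f.round(1),g.round(1),len(P)
def snap(n,name):
    s=ctrl.sense(); c=viewer.camera_info(n); im=viewer.capture(n); cv2.imwrite(f"pics/{name}.png",im); np.save(name+".npy",c,allow_pickle=True)
    print(np.round(s["eef_pos"],1),np.round(s["force"],1),round(s["grip_width"],3),round(s["time_s"],2)); return im,c
E
python3 - <<'E'
from h import *
im,c=snap("wrist","w4")
print("ring",far(im,c,(250,180,390,262),(45,60,0),(75,255,255),18,32,240))
for z in(101,103,105): print("spacer top",z,far(im,c,(235,240,405,420),(100,80,30),(125,255,255),z,29,None,350))
E
```

```text
[ 630.4 -163.    71.4] [-0.2 -0.6 -0.9] 0.664 5.25
ring (array([ 575.3, -164.2]), array([-131939.5,   -2099. ,  132560.4]), 40)
spacer top 101 (array([ 633. , -163.4]), array([ 633. , -163.4,   29. ]), 201)
spacer top 103 (array([ 630.9, -163.4]), array([ 631.5, -163.4,   28.5]), 201)
spacer top 105 (array([ 628.8, -163.3]), array([ 630. , -163.4,   28. ]), 201)
```

Emit:
carry_out:
  targets:
    - {"x": 0, "y": 0, "z": -0.02, "ax": 0, "ay": 0, "az": 0, "hand": -1}
    - {"x": 0, "y": 0, "z": -0.035, "ax": 0, "ay": 0, "az": 0, "hand": -1}
    - {"x": 0, "y": 0, "z": -0.042, "ax": 0, "ay": 0, "az": 0, "hand": -1}
    - {"x": 0, "y": 0, "z": -0.045, "ax": 0, "ay": 0, "az": 0, "hand": -1}
    - {"x": 0, "y": 0, "z": -0.045, "ax": 0, "ay": 0, "az": 0, "hand": -1}

```text
time_s: 5.92
eef_pos: [630.4, -163.4, 26.4]
ee_rot: [0.707, -0.0, 0.707, 0.0]
force: [-0.2, 0.3, -1.6]
grip_width: 0.666
```

Emit:
carry_out:
  targets:
    - {"x": 0, "y": 0, "z": -0.001, "ax": 0, "ay": 0, "az": 0, "hand": -1}
    - {"x": 0, "y": 0, "z": -0.002, "ax": 0, "ay": 0, "az": 0, "hand": -1}
    - {"x": 0, "y": 0, "z": -0.002, "ax": 0, "ay": 0, "az": 0, "hand": -1}

```text
time_s: 6.3
eef_pos: [630.6, -163.5, 25.4]
ee_rot: [0.707, -0.0, 0.707, -0.0]
force: [-2.8, 0.3, 4.1]
grip_width: 0.665
```

Emit:
carry_out:
  targets:
    - {"x": 0, "y": 0, "z": 0, "ax": 0, "ay": 0, "az": 0, "hand": 1}
    - {"x": 0, "y": 0, "z": 0, "ax": 0, "ay": 0, "az": 0, "hand": 1}
    - {"x": 0, "y": 0, "z": 0, "ax": 0, "ay": 0, "az": 0, "hand": 1}
    - {"x": 0, "y": 0, "z": 0, "ax": 0, "ay": 0, "az": 0, "hand": 1}
    - {"x": 0, "y": 0, "z": 0.01, "ax": 0, "ay": 0, "az": 0, "hand": 1}

```text
time_s: 6.92
eef_pos: [629.9, -163.2, 33.9]
ee_rot: [0.707, 0.0, 0.708, 0.0]
force: [-0.5, 0.1, -0.5]
grip_width: 0.998
```

Emit:
carry_out:
  targets:
    - {"x": 0, "y": 0, "z": 0.04, "ax": 0, "ay": 0, "az": 0, "hand": 1}
    - {"x": 0, "y": 0, "z": 0.08, "ax": 0, "ay": 0, "az": 0, "hand": 1}
    - {"x": 0, "y": 0, "z": 0.12, "ax": 0, "ay": 0, "az": 0, "hand": 1}
    - {"x": 0, "y": 0, "z": 0.14, "ax": 0, "ay": 0, "az": 0, "hand": 1}
    - {"x": 0, "y": 0, "z": 0.14, "ax": 0, "ay": 0, "az": 0, "hand": 1}

```text
time_s: 7.55
eef_pos: [630.9, -163.6, 176.4]
ee_rot: [0.708, -0.001, 0.706, -0.0]
force: [-0.6, 0.3, -0.8]
grip_width: 0.999
```

```bash
python3 - <<'E'
from h import *
im,c=snap("wrist","w5")
t,ct=snap("top","t1")
print("top-cam blue top",circ(t,ct,(360,165,412,218),(100,80,30),(125,255,255),35,29,False,False))
E
```

```text
[ 630.9 -163.6  176.4] [-0.6  0.3 -0.8] 0.999 7.55
[ 630.3 -163.3  174.6] [-0.4  0.2 -1.2] 0.999 7.6Traceback (most recent call last):
  File "<stdin>", line 4, in <module>
  File "h.py", line 20, in circ
    n,l,s,ce=cv2.connectedComponentsWithStats(m); i=1+np.argmax(s[1:,4]); m=(l==i).astype(np.uint8)
                                                      ~~~~~~~~~^^^^^^^^^
    return _wrapfunc(a, 'argmax', axis=axis, out=out, **kwds)
    return bound(*args, **kwds)
ValueError: attempt to get argmax of an empty sequence
```

View pics/w5.png

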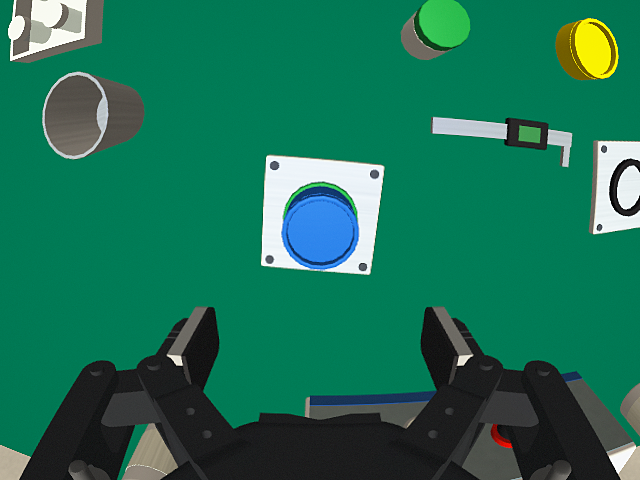

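Blue is seated, with its rim at (320,231) concentric over the green ring. Next is the yellow.

Emit:
carry_out:
  targets:
    - {"x": -0.034, "y": 0.05, "z": 0, "ax": 0, "ay": 0, "az": 0, "hand": 1}
    - {"x": -0.068, "y": 0.1, "z": 0, "ax": 0, "ay": 0, "az": 0, "hand": 1}
    - {"x": -0.102, "y": 0.15, "z": 0, "ax": 0, "ay": 0, "az": 0, "hand": 1}
    - {"x": -0.136, "y": 0.2, "z": 0, "ax": 0, "ay": 0, "az": 0, "hand": 1}
    - {"x": -0.17, "y": 0.251, "z": 0, "ax": 0, "ay": 0, "az": 0, "hand": 1}

```text
time_s: 8.28
eef_pos: [458.5, 89.0, 173.3]
ee_rot: [0.706, 0.0, 0.708, 0.0]
force: [1.1, 0.7, -0.4]
grip_width: 0.998
```

Emit:
carry_out:
  targets:
    - {"x": 0, "y": 0, "z": 0, "ax": 0, "ay": 0, "az": 0, "hand": 1}
    - {"x": 0, "y": 0, "z": 0, "ax": 0, "ay": 0, "az": 0, "hand": 1}

```text
time_s: 8.52
eef_pos: [460.4, 87.4, 173.8]
ee_rot: [0.707, -0.0, 0.707, 0.0]
force: [0.1, 0.1, -1.3]
grip_width: 1.004
```

```bash
python3 - <<'E'
from h import *
im,c=snap("wrist","w6")
print(circ(im,c,(255,160,385,290),(20,80,60),(38,255,255),38,29,True))
m=cv2.inRange(cv2.cvtColor(im[160:290,255:385],cv2.COLOR_BGR2HSV),(20,80,60),(38,255,255)); print(cv2.boundingRect(m),m.sum()/255)
im=cv2.imread("pics/w5.png");c=np.load("w5.npy",allow_pickle=True).item()
print("blue",far(im,c,(270,175,370,272),(100,80,30),(125,255,255),58,29,None,230))
E
```

```text
[460.4  87.4 173.8] [ 0.1  0.1 -1.3] 1.004 8.53
(array([458.6,  87.1]), array([459.3,  87.1,  28.4]), 106)
(28, 23, 74, 78) 4479.0
blue (array([ 630.1, -163.8]), array([ 631.1, -163.9,   28.2]), 111)
```

Emit:
carry_out:
  targets:
    - {"x": -0.0015, "y": 0, "z": -0.045, "ax": 0, "ay": 0, "az": 0, "hand": 1}
    - {"x": -0.0015, "y": 0, "z": -0.09, "ax": 0, "ay": 0, "az": 0, "hand": 1}
    - {"x": -0.0015, "y": 0, "z": -0.135, "ax": 0, "ay": 0, "az": 0, "hand": 1}
    - {"x": -0.0015, "y": 0, "z": -0.161, "ax": 0, "ay": 0, "az": 0, "hand": 1}
    - {"x": -0.0015, "y": 0, "z": -0.161, "ax": 0, "ay": 0, "az": 0, "hand": 1}

```text
time_s: 9.2
eef_pos: [458.2, 86.7, 11.6]
ee_rot: [0.706, 0.001, 0.709, -0.0]
force: [0.2, 0.4, 0.4]
grip_width: 0.999
```

Emit:
carry_out:
  targets:
    - {"x": 0, "y": 0, "z": 0, "ax": 0, "ay": 0, "az": 0, "hand": -1}
    - {"x": 0, "y": 0, "z": 0, "ax": 0, "ay": 0, "az": 0, "hand": -1}
    - {"x": 0, "y": 0, "z": 0, "ax": 0, "ay": 0, "az": 0, "hand": -1}
    - {"x": 0, "y": 0, "z": 0, "ax": 0, "ay": 0, "az": 0, "hand": -1}
    - {"x": 0, "y": 0, "z": 0, "ax": 0, "ay": 0, "az": 0, "hand": -1}

```text
time_s: 9.82
eef_pos: [459.8, 87.4, 14.8]
ee_rot: [0.708, -0.0, 0.706, -0.0]
force: [-0.4, -1.4, 5.6]
grip_width: 0.666
```

Emit:
carry_out:
  targets:
    - {"x": 0, "y": 0, "z": 0, "ax": 0, "ay": 0, "az": 0, "hand": -1}
    - {"x": 0, "y": 0, "z": 0, "ax": 0, "ay": 0, "az": 0, "hand": -1}

```text
time_s: 10.07
eef_pos: [459.8, 87.4, 14.8]
ee_rot: [0.708, -0.0, 0.706, -0.0]
force: [-1.5, -1.3, 6.0]
grip_width: 0.665
```

Emit:
carry_out:
  targets:
    - {"x": 0, "y": 0, "z": 0.01, "ax": 0, "ay": 0, "az": 0, "hand": -1}
    - {"x": 0, "y": 0, "z": 0.04, "ax": 0, "ay": 0, "az": 0, "hand": -1}
    - {"x": 0, "y": 0, "z": 0.08, "ax": 0, "ay": 0, "az": 0, "hand": -1}
    - {"x": 0, "y": 0, "z": 0.11, "ax": 0, "ay": 0, "az": 0, "hand": -1}
    - {"x": 0.01, "y": -0.015, "z": 0.115, "ax": 0, "ay": 0, "az": 0, "hand": -1}

```text
time_s: 10.7
eef_pos: [469.7, 72.7, 130.8]
ee_rot: [0.709, -0.001, 0.705, 0.0]
force: [0.4, 0.5, -0.8]
grip_width: 0.665
```

Emit:
carry_out:
  targets:
    - {"x": 0.028, "y": -0.041, "z": 0, "ax": 0, "ay": 0, "az": 0, "hand": -1}
    - {"x": 0.06, "y": -0.088, "z": 0, "ax": 0, "ay": 0, "az": 0, "hand": -1}
    - {"x": 0.092, "y": -0.134, "z": 0, "ax": 0, "ay": 0, "az": 0, "hand": -1}
    - {"x": 0.124, "y": -0.18, "z": 0, "ax": 0, "ay": 0, "az": 0, "hand": -1}
    - {"x": 0.15, "y": -0.22, "z": 0, "ax": 0, "ay": 0, "az": 0, "hand": -1}

```text
time_s: 11.32
eef_pos: [619.4, -150.2, 127.2]
ee_rot: [0.707, 0.0, 0.707, -0.0]
force: [0.5, -0.2, -1.4]
grip_width: 0.663
```

Emit:
carry_out:
  targets:
    - {"x": 0.0115, "y": -0.016, "z": 0, "ax": 0, "ay": 0, "az": 0, "hand": -1}
    - {"x": 0.0115, "y": -0.016, "z": 0, "ax": 0, "ay": 0, "az": 0, "hand": -1}
    - {"x": 0.0115, "y": -0.016, "z": 0, "ax": 0, "ay": 0, "az": 0, "hand": -1}
    - {"x": 0.0115, "y": -0.016, "z": 0, "ax": 0, "ay": 0, "az": 0, "hand": -1}

```text
time_s: 11.82
eef_pos: [630.0, -162.7, 128.4]
ee_rot: [0.707, -0.0, 0.707, 0.0]
force: [0.2, 0.1, -1.1]
grip_width: 0.665
```

```bash
python3 - <<'E'
from h import *
im,c=snap("wrist","w7")
z=ctrl.sense()["eef_pos"][2]-14.8+38
for dz in(-2,0): print("yellow",far(im,c,(235,200,405,430),(20,80,60),(38,255,255),z+dz,29,None,345))
print("blue",far(im,c,(235,150,405,300),(100,80,30),(125,255,255),58,29,240))
E
```

```text
[ 630.  -162.7  128.4] [ 0.2  0.1 -1.1] 0.665 11.82
yellow (array([ 630.2, -163. ]), array([ 630.5, -163. ,   28.8]), 171)
yellow (array([ 628.3, -163. ]), array([ 629.2, -163. ,   28.3]), 171)
blue (array([ 624.8, -162.4]), array([ 619.7, -163.7,   24.6]), 96)
```

View pics/w7.png

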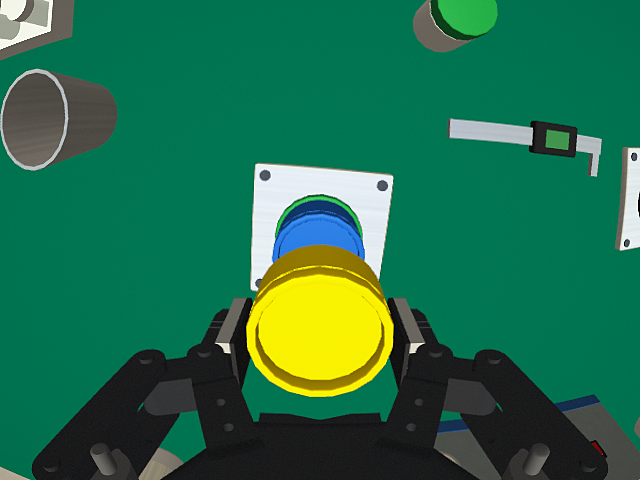

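Yellow is held level at (320,330), above blue at (320,245), and the offsets are about 1 mm. I'll lower it.

Emit:
carry_out:
  targets:
    - {"x": 0.001, "y": -0.0005, "z": -0.02, "ax": 0, "ay": 0, "az": 0, "hand": -1}
    - {"x": 0.001, "y": -0.0005, "z": -0.04, "ax": 0, "ay": 0, "az": 0, "hand": -1}
    - {"x": 0.001, "y": -0.0005, "z": -0.053, "ax": 0, "ay": 0, "az": 0, "hand": -1}
    - {"x": 0.001, "y": -0.0005, "z": -0.06, "ax": 0, "ay": 0, "az": 0, "hand": -1}
    - {"x": 0.001, "y": -0.0005, "z": -0.06, "ax": 0, "ay": 0, "az": 0, "hand": -1}

```text
time_s: 12.5
eef_pos: [631.3, -163.8, 68.3]
ee_rot: [0.707, -0.0, 0.707, 0.0]
force: [0.9, -0.4, -0.5]
grip_width: 0.661
```

Emit:
carry_out:
  targets:
    - {"x": 0, "y": 0, "z": -0.001, "ax": 0, "ay": 0, "az": 0, "hand": -1}
    - {"x": 0, "y": 0, "z": -0.0025, "ax": 0, "ay": 0, "az": 0, "hand": -1}
    - {"x": 0, "y": 0, "z": -0.0025, "ax": 0, "ay": 0, "az": 0, "hand": -1}

```text
time_s: 12.88
eef_pos: [631.7, -164.0, 66.8]
ee_rot: [0.708, -0.0, 0.707, -0.0]
force: [-1.3, 0.9, 5.1]
grip_width: 0.668
```

Contact came at exactly the predicted height of 66.8. I'll release and go to red, whose estimated position is (426.7, 243.3).

Emit:
carry_out:
  targets:
    - {"x": 0, "y": 0, "z": 0, "ax": 0, "ay": 0, "az": 0, "hand": 1}
    - {"x": 0, "y": 0, "z": 0, "ax": 0, "ay": 0, "az": 0, "hand": 1}
    - {"x": 0, "y": 0, "z": 0, "ax": 0, "ay": 0, "az": 0, "hand": 1}
    - {"x": 0, "y": 0, "z": 0, "ax": 0, "ay": 0, "az": 0, "hand": 1}
    - {"x": 0, "y": 0, "z": 0.01, "ax": 0, "ay": 0, "az": 0, "hand": 1}

```text
time_s: 13.5
eef_pos: [630.9, -163.7, 75.4]
ee_rot: [0.707, 0.0, 0.708, 0.0]
force: [0.9, 0.6, 0.3]
grip_width: 1.0
```

Emit:
carry_out:
  targets:
    - {"x": 0, "y": 0, "z": 0.04, "ax": 0, "ay": 0, "az": 0, "hand": 1}
    - {"x": 0, "y": 0, "z": 0.08, "ax": 0, "ay": 0, "az": 0, "hand": 1}
    - {"x": 0, "y": 0, "z": 0.11, "ax": 0, "ay": 0, "az": 0, "hand": 1}
    - {"x": 0, "y": 0, "z": 0.11, "ax": 0, "ay": 0, "az": 0, "hand": 1}
    - {"x": 0, "y": 0, "z": 0.11, "ax": 0, "ay": 0, "az": 0, "hand": 1}

```text
time_s: 14.12
eef_pos: [630.9, -163.7, 184.9]
ee_rot: [0.707, 0.0, 0.708, 0.0]
force: [0.0, 0.7, -0.5]
grip_width: 1.004
```

```bash
python3 - <<'E'
from h import *
im,c=snap("wrist","w8")
print("yellow",far(im,c,(240,170,400,310),(20,80,60),(38,255,255),90,29,None,250), far(im,c,(240,170,400,310),(20,80,60),(38,255,255),90,29,None,260))
E
```

```text
[ 630.9 -163.7  184.9] [ 0.   0.7 -0.5] 1.004 14.12
yellow (array([ 630.5, -164.5]), array([ 631.7, -164.5,   28. ]), 102) (array([ 630.5, -164.5]), array([ 631.6, -164.5,   28.1]), 19)
```

Emit:
carry_out:
  targets:
    - {"x": -0.04, "y": 0.045, "z": 0, "ax": 0, "ay": 0, "az": 0, "hand": 1}
    - {"x": -0.07, "y": 0.1, "z": 0, "ax": 0, "ay": 0, "az": 0, "hand": 1}
    - {"x": -0.1, "y": 0.15, "z": 0, "ax": 0, "ay": 0, "az": 0, "hand": 1}
    - {"x": -0.125, "y": 0.2, "z": 0, "ax": 0, "ay": 0, "az": 0, "hand": 1}
    - {"x": -0.15, "y": 0.25, "z": 0, "ax": 0, "ay": 0, "az": 0, "hand": 1}

```text
time_s: 14.8
eef_pos: [479.8, 87.6, 184.9]
ee_rot: [0.707, 0.0, 0.708, 0.0]
force: [0.5, 0.0, 0.3]
grip_width: 1.0
```

Emit:
carry_out:
  targets:
    - {"x": -0.02, "y": 0.055, "z": 0, "ax": 0, "ay": 0, "az": 0, "hand": 1}
    - {"x": -0.04, "y": 0.11, "z": 0, "ax": 0, "ay": 0, "az": 0, "hand": 1}
    - {"x": -0.054, "y": 0.157, "z": 0, "ax": 0, "ay": 0, "az": 0, "hand": 1}
    - {"x": -0.054, "y": 0.157, "z": 0, "ax": 0, "ay": 0, "az": 0, "hand": 1}
    - {"x": -0.054, "y": 0.157, "z": 0, "ax": 0, "ay": 0, "az": 0, "hand": 1}

```text
time_s: 15.42
eef_pos: [427.2, 242.7, 185.1]
ee_rot: [0.707, -0.0, 0.708, -0.0]
force: [0.1, -0.1, -0.8]
grip_width: 1.003
```

```bash
python3 - <<'E'
from h import *
im,c=snap("wrist","w9")
R=((0,120,50),(8,255,255))
print("red",circ(im,c,(240,160,400,300),*R,30,29,True))
m=cv2.inRange(cv2.cvtColor(im[160:300,240:400],cv2.COLOR_BGR2HSV),*R); print(cv2.boundingRect(m))
E
```

```text
[427.2 242.7 185.1] [ 0.1 -0.1 -0.8] 1.003 15.43
red (array([425.9, 242.4]), array([426.7, 242.4,  28.3]), 98)
(45, 22, 70, 71)
```

View pics/w8.png

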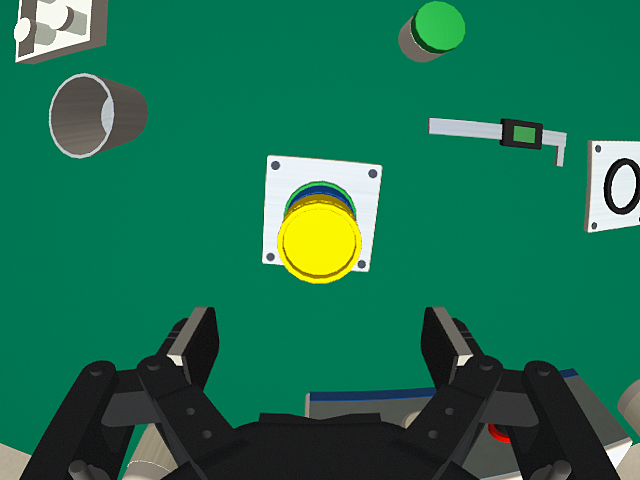

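Yellow sits concentric on blue at (319,243). I'll grasp red at (426.4, 242.4).

Emit:
carry_out:
  targets:
    - {"x": -0.001, "y": 0, "z": -0.05, "ax": 0, "ay": 0, "az": 0, "hand": 1}
    - {"x": -0.001, "y": 0, "z": -0.1, "ax": 0, "ay": 0, "az": 0, "hand": 1}
    - {"x": -0.001, "y": 0, "z": -0.145, "ax": 0, "ay": 0, "az": 0, "hand": 1}
    - {"x": -0.001, "y": 0, "z": -0.175, "ax": 0, "ay": 0, "az": 0, "hand": 1}
    - {"x": -0.001, "y": 0, "z": -0.175, "ax": 0, "ay": 0, "az": 0, "hand": 1}

```text
time_s: 16.1
eef_pos: [425.6, 241.8, 9.3]
ee_rot: [0.706, 0.0, 0.709, -0.001]
force: [-0.2, -0.1, -0.8]
grip_width: 1.005
```

Emit:
carry_out:
  targets:
    - {"x": 0, "y": 0, "z": 0, "ax": 0, "ay": 0, "az": 0, "hand": -1}
    - {"x": 0, "y": 0, "z": 0, "ax": 0, "ay": 0, "az": 0, "hand": -1}
    - {"x": 0, "y": 0, "z": 0, "ax": 0, "ay": 0, "az": 0, "hand": -1}
    - {"x": 0, "y": 0, "z": 0, "ax": 0, "ay": 0, "az": 0, "hand": -1}
    - {"x": 0, "y": 0, "z": 0, "ax": 0, "ay": 0, "az": 0, "hand": -1}

```text
time_s: 16.73
eef_pos: [427.3, 243.1, 12.6]
ee_rot: [0.708, -0.0, 0.706, 0.0]
force: [-0.9, -2.1, 6.4]
grip_width: 0.654
```

Emit:
carry_out:
  targets:
    - {"x": 0, "y": 0, "z": 0, "ax": 0, "ay": 0, "az": 0, "hand": -1}
    - {"x": 0, "y": 0, "z": 0, "ax": 0, "ay": 0, "az": 0, "hand": -1}

```text
time_s: 16.98
eef_pos: [427.3, 243.1, 12.6]
ee_rot: [0.708, 0.0, 0.706, 0.0]
force: [-0.9, -2.5, 6.7]
grip_width: 0.655
```

Emit:
carry_out:
  targets:
    - {"x": 0, "y": 0, "z": 0.01, "ax": 0, "ay": 0, "az": 0, "hand": -1}
    - {"x": 0, "y": 0, "z": 0.045, "ax": 0, "ay": 0, "az": 0, "hand": -1}
    - {"x": 0, "y": 0, "z": 0.09, "ax": 0, "ay": 0, "az": 0, "hand": -1}
    - {"x": 0.01, "y": -0.02, "z": 0.125, "ax": 0, "ay": 0, "az": 0, "hand": -1}
    - {"x": 0.03, "y": -0.06, "z": 0.135, "ax": 0, "ay": 0, "az": 0, "hand": -1}

```text
time_s: 17.6
eef_pos: [457.1, 183.4, 149.2]
ee_rot: [0.709, -0.001, 0.705, 0.001]
force: [0.6, -0.4, -1.4]
grip_width: 0.657
```

Emit:
carry_out:
  targets:
    - {"x": 0.022, "y": -0.044, "z": 0, "ax": 0, "ay": 0, "az": 0, "hand": -1}
    - {"x": 0.046, "y": -0.092, "z": 0, "ax": 0, "ay": 0, "az": 0, "hand": -1}
    - {"x": 0.07, "y": -0.14, "z": 0, "ax": 0, "ay": 0, "az": 0, "hand": -1}
    - {"x": 0.094, "y": -0.188, "z": 0, "ax": 0, "ay": 0, "az": 0, "hand": -1}
    - {"x": 0.118, "y": -0.236, "z": 0, "ax": 0, "ay": 0, "az": 0, "hand": -1}

```text
time_s: 18.23
eef_pos: [574.9, -54.5, 147.1]
ee_rot: [0.708, -0.0, 0.707, -0.0]
force: [0.4, 0.8, -1.2]
grip_width: 0.658
```

Emit:
carry_out:
  targets:
    - {"x": 0.022, "y": -0.044, "z": 0, "ax": 0, "ay": 0, "az": 0, "hand": -1}
    - {"x": 0.044, "y": -0.085, "z": 0, "ax": 0, "ay": 0, "az": 0, "hand": -1}
    - {"x": 0.056, "y": -0.111, "z": 0, "ax": 0, "ay": 0, "az": 0, "hand": -1}
    - {"x": 0.056, "y": -0.111, "z": 0, "ax": 0, "ay": 0, "az": 0, "hand": -1}
    - {"x": 0.056, "y": -0.111, "z": 0, "ax": 0, "ay": 0, "az": 0, "hand": -1}

```text
time_s: 18.85
eef_pos: [630.0, -163.1, 146.4]
ee_rot: [0.707, -0.0, 0.707, 0.0]
force: [0.8, 0.3, -1.6]
grip_width: 0.653
```

```bash
python3 - <<'E'
from h import *
im,c=snap("wrist","w10")
z=ctrl.sense()["eef_pos"][2]-12.6+30
for dz in(-2,0): print("red",far(im,c,(235,200,405,430),(0,120,50),(8,255,255),z+dz,29,None,345))
E
```

```text
[ 630.  -163.1  146.4] [ 0.8  0.3 -1.6] 0.653 18.85
red (array([ 630.1, -163.5]), array([ 630.5, -163.5,   28.7]), 152)
red (array([ 628.3, -163.4]), array([ 629.3, -163.5,   28.2]), 152)
```

View pics/w10.png

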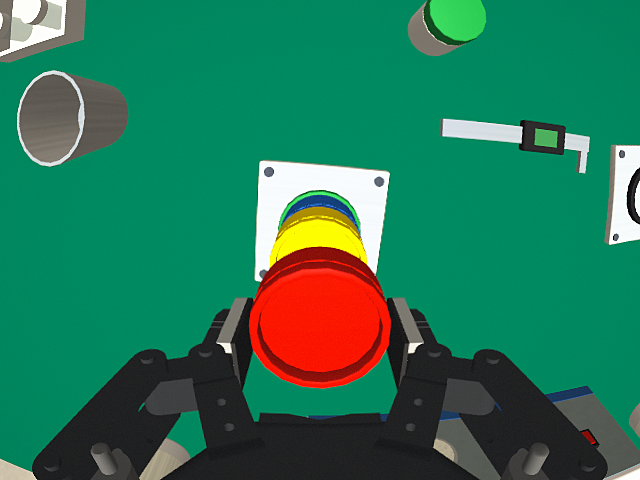

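Red is level at (320,325), above yellow at (320,245). I'll lower it with a +1/-0.5 mm correction.

Emit:
carry_out:
  targets:
    - {"x": 0.001, "y": -0.0005, "z": -0.015, "ax": 0, "ay": 0, "az": 0, "hand": -1}
    - {"x": 0.001, "y": -0.0005, "z": -0.03, "ax": 0, "ay": 0, "az": 0, "hand": -1}
    - {"x": 0.001, "y": -0.0005, "z": -0.042, "ax": 0, "ay": 0, "az": 0, "hand": -1}
    - {"x": 0.001, "y": -0.0005, "z": -0.048, "ax": 0, "ay": 0, "az": 0, "hand": -1}
    - {"x": 0.001, "y": -0.0005, "z": -0.048, "ax": 0, "ay": 0, "az": 0, "hand": -1}

```text
time_s: 19.52
eef_pos: [631.4, -164.4, 97.6]
ee_rot: [0.707, -0.0, 0.707, 0.0]
force: [0.3, 0.6, -2.3]
grip_width: 0.657
```

Emit:
carry_out:
  targets:
    - {"x": 0, "y": 0, "z": -0.001, "ax": 0, "ay": 0, "az": 0, "hand": -1}
    - {"x": 0, "y": 0, "z": -0.0025, "ax": 0, "ay": 0, "az": 0, "hand": -1}
    - {"x": 0, "y": 0, "z": -0.0025, "ax": 0, "ay": 0, "az": 0, "hand": -1}

```text
time_s: 19.9
eef_pos: [631.7, -164.4, 96.6]
ee_rot: [0.708, -0.0, 0.707, -0.0]
force: [-3.3, 0.3, 7.1]
grip_width: 0.658
```

Emit:
carry_out:
  targets:
    - {"x": 0, "y": 0, "z": 0, "ax": 0, "ay": 0, "az": 0, "hand": 1}
    - {"x": 0, "y": 0, "z": 0, "ax": 0, "ay": 0, "az": 0, "hand": 1}
    - {"x": 0, "y": 0, "z": 0, "ax": 0, "ay": 0, "az": 0, "hand": 1}
    - {"x": 0, "y": 0, "z": 0, "ax": 0, "ay": 0, "az": 0, "hand": 1}
    - {"x": 0, "y": 0, "z": 0.01, "ax": 0, "ay": 0, "az": 0, "hand": 1}

```text
time_s: 20.52
eef_pos: [631.0, -164.2, 105.0]
ee_rot: [0.707, 0.0, 0.708, 0.0]
force: [-0.6, 0.1, 0.7]
grip_width: 1.0
```

Emit:
carry_out:
  targets:
    - {"x": 0, "y": 0, "z": 0.04, "ax": 0, "ay": 0, "az": 0, "hand": 1}
    - {"x": 0, "y": 0, "z": 0.08, "ax": 0, "ay": 0, "az": 0, "hand": 1}
    - {"x": 0, "y": 0, "z": 0.11, "ax": 0, "ay": 0, "az": 0, "hand": 1}
    - {"x": 0, "y": 0, "z": 0.11, "ax": 0, "ay": 0, "az": 0, "hand": 1}
    - {"x": 0, "y": 0, "z": 0.11, "ax": 0, "ay": 0, "az": 0, "hand": 1}

```text
time_s: 21.15
eef_pos: [631.0, -164.2, 214.3]
ee_rot: [0.707, 0.0, 0.708, 0.0]
force: [-0.1, 0.5, -0.4]
grip_width: 1.0
```

```bash
python3 - <<'E'
from h import *
im,c=snap("wrist","w11")
R=((0,120,50),(8,255,255))
m=cv2.inRange(cv2.cvtColor(im[150:360,220:420],cv2.COLOR_BGR2HSV),*R); print(cv2.boundingRect(m))
for v in (245,255): print("red",far(im,c,(220,150,420,360),*R,114,29,None,v))
E
```

```text
[ 631.  -164.2  214.3] [-0.1  0.5 -0.4] 1.0 21.15
(58, 45, 82, 85)
red (array([ 630.2, -164.9]), array([ 631.3, -164.9,   28.2]), 103)
red (array([ 630.3, -164.9]), array([ 631.1, -164.9,   28.3]), 83)
```

Emit:
carry_out:
  targets:
    - {"x": -0.035, "y": 0.02, "z": 0, "ax": 0, "ay": 0, "az": 0, "hand": 1}
    - {"x": -0.08, "y": 0.045, "z": 0, "ax": 0, "ay": 0, "az": 0, "hand": 1}
    - {"x": -0.125, "y": 0.07, "z": 0, "ax": 0, "ay": 0, "az": 0, "hand": 1}
    - {"x": -0.158, "y": 0.088, "z": 0, "ax": 0, "ay": 0, "az": 0, "hand": 1}
    - {"x": -0.158, "y": 0.088, "z": 0, "ax": 0, "ay": 0, "az": 0, "hand": 1}

```text
time_s: 21.82
eef_pos: [471.7, -75.2, 214.9]
ee_rot: [0.707, -0.0, 0.708, 0.001]
force: [0.0, 0.1, -0.6]
grip_width: 0.998
```

Emit:
carry_out:
  targets:
    - {"x": 0, "y": 0, "z": 0, "ax": 0, "ay": 0, "az": 0, "hand": 1}
    - {"x": 0, "y": 0, "z": 0, "ax": 0, "ay": 0, "az": 0, "hand": 1}

```text
time_s: 22.08
eef_pos: [473.8, -76.8, 214.8]
ee_rot: [0.707, 0.0, 0.707, 0.0]
force: [-0.6, 0.5, -0.3]
grip_width: 0.998
```

```bash
python3 - <<'E'
from h import *
im,c=snap("wrist","w12")
G=((40,100,40),(72,255,255))
m=cv2.inRange(cv2.cvtColor(im[150:320,220:420],cv2.COLOR_BGR2HSV),*G); print(cv2.boundingRect(m))
print("cap",circ(im,c,(220,150,420,320),*G,62,20,True))
v=np.hstack([cv2.imread("pics/w11.png")[120:400,180:480],im[120:400,180:480]]); cv2.imwrite("pics/v12.png",v)
E
```

```text
[473.8 -76.8 214.8] [-0.6  0.5 -0.3] 0.998 22.07
(77, 44, 123, 92)
cap (array([471.6, -76.1]), array([472.7, -76.1,  19.2]), 68)
```

View pics/v12.png

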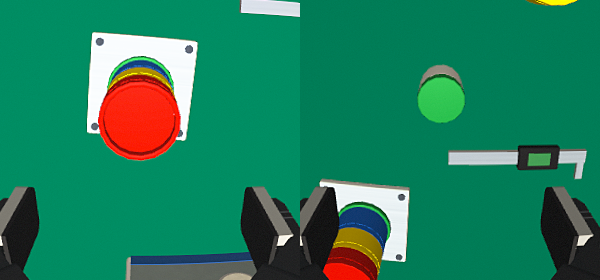

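The stack is straight (left panel, red at (139,118)). The cap is centred under the gripper (right panel, (441,100)). I'll grasp the bottle.

Emit:
carry_out:
  targets:
    - {"x": -0.001, "y": 0.0005, "z": -0.05, "ax": 0, "ay": 0, "az": 0, "hand": 1}
    - {"x": -0.001, "y": 0.0005, "z": -0.1, "ax": 0, "ay": 0, "az": 0, "hand": 1}
    - {"x": -0.001, "y": 0.0005, "z": -0.15, "ax": 0, "ay": 0, "az": 0, "hand": 1}
    - {"x": -0.001, "y": 0.0005, "z": -0.19, "ax": 0, "ay": 0, "az": 0, "hand": 1}
    - {"x": -0.001, "y": 0.0005, "z": -0.19, "ax": 0, "ay": 0, "az": 0, "hand": 1}

```text
time_s: 22.75
eef_pos: [471.1, -75.5, 23.2]
ee_rot: [0.705, 0.001, 0.709, 0.001]
force: [0.6, -0.4, 1.5]
grip_width: 0.997
```

Emit:
carry_out:
  targets:
    - {"x": 0, "y": 0, "z": 0, "ax": 0, "ay": 0, "az": 0, "hand": 0.3}
    - {"x": 0, "y": 0, "z": 0, "ax": 0, "ay": 0, "az": 0, "hand": 0.15}
    - {"x": 0, "y": 0, "z": 0, "ax": 0, "ay": 0, "az": 0, "hand": 0}
    - {"x": 0, "y": 0, "z": 0, "ax": 0, "ay": 0, "az": 0, "hand": -1}
    - {"x": 0, "y": 0, "z": 0, "ax": 0, "ay": 0, "az": 0, "hand": -1}
  grip_force: 30

```text
time_s: 23.38
eef_pos: [472.8, -76.1, 26.3]
ee_rot: [0.708, -0.0, 0.707, -0.0]
force: [-1.1, -0.4, 7.5]
grip_width: 0.461
```

Emit:
carry_out:
  targets:
    - {"x": 0, "y": 0, "z": 0, "ax": 0, "ay": 0, "az": 0, "hand": -1}
    - {"x": 0, "y": 0, "z": 0, "ax": 0, "ay": 0, "az": 0, "hand": -1}
    - {"x": 0, "y": 0, "z": 0, "ax": 0, "ay": 0, "az": 0, "hand": -1}
    - {"x": 0, "y": 0, "z": 0, "ax": 0, "ay": 0, "az": 0, "hand": -1}

```text
time_s: 23.88
eef_pos: [472.8, -76.1, 26.3]
ee_rot: [0.708, -0.0, 0.707, -0.0]
force: [-2.7, 0.9, 5.4]
grip_width: 0.46
```

Emit:
carry_out:
  targets:
    - {"x": 0, "y": 0, "z": 0.01, "ax": 0, "ay": 0, "az": 0, "hand": -1}
    - {"x": 0, "y": 0, "z": 0.04, "ax": 0, "ay": 0, "az": 0, "hand": -1}
    - {"x": 0, "y": 0, "z": 0.08, "ax": 0, "ay": 0, "az": 0, "hand": -1}
    - {"x": 0, "y": 0, "z": 0.12, "ax": 0, "ay": 0, "az": 0, "hand": -1}
    - {"x": 0, "y": 0, "z": 0.145, "ax": 0, "ay": 0, "az": 0, "hand": -1}

```text
time_s: 24.5
eef_pos: [472.6, -75.9, 172.9]
ee_rot: [0.708, -0.0, 0.706, -0.0]
force: [0.5, 0.4, -0.5]
grip_width: 0.46
```

Emit:
carry_out:
  targets:
    - {"x": 0.03, "y": -0.017, "z": 0, "ax": 0, "ay": 0, "az": 0, "hand": -1}
    - {"x": 0.065, "y": -0.036, "z": 0, "ax": 0, "ay": 0, "az": 0, "hand": -1}
    - {"x": 0.1, "y": -0.056, "z": 0, "ax": 0, "ay": 0, "az": 0, "hand": -1}
    - {"x": 0.135, "y": -0.075, "z": 0, "ax": 0, "ay": 0, "az": 0, "hand": -1}
    - {"x": 0.158, "y": -0.0885, "z": 0, "ax": 0, "ay": 0, "az": 0, "hand": -1}

```text
time_s: 25.12
eef_pos: [631.3, -165.0, 170.7]
ee_rot: [0.707, -0.0, 0.707, -0.0]
force: [-0.8, -0.7, 0.1]
grip_width: 0.459
```

Emit:
carry_out:
  targets:
    - {"x": 0, "y": 0, "z": 0, "ax": 0, "ay": 0, "az": 0, "hand": -1}
    - {"x": 0, "y": 0, "z": 0, "ax": 0, "ay": 0, "az": 0, "hand": -1}
    - {"x": 0, "y": 0, "z": 0, "ax": 0, "ay": 0, "az": 0, "hand": -1}

```text
time_s: 25.5
eef_pos: [629.9, -163.9, 170.9]
ee_rot: [0.707, -0.0, 0.707, 0.0]
force: [-0.2, 0.7, 0.1]
grip_width: 0.46
```

```bash
python3 - <<'E'
from h import *
im,c=snap("wrist","w13")
z=ctrl.sense()["eef_pos"][2]-26.3+62
for dz in(-2,0): print("cap",z,far(im,c,(235,200,405,430),(40,100,40),(72,255,255),z+dz,20,None,310))
E
```

```text
[ 629.9 -163.9  170.9] [-0.2  0.7  0.1] 0.46 25.5
cap 206.5143093217896 (array([ 629.9, -164.2]), array([ 629.5, -164.2,   20.4]), 225)
cap 206.5143093217896 (array([ 627.9, -164.2]), array([ 627.8, -164.2,   20.2]), 238)
```

View pics/w13.png

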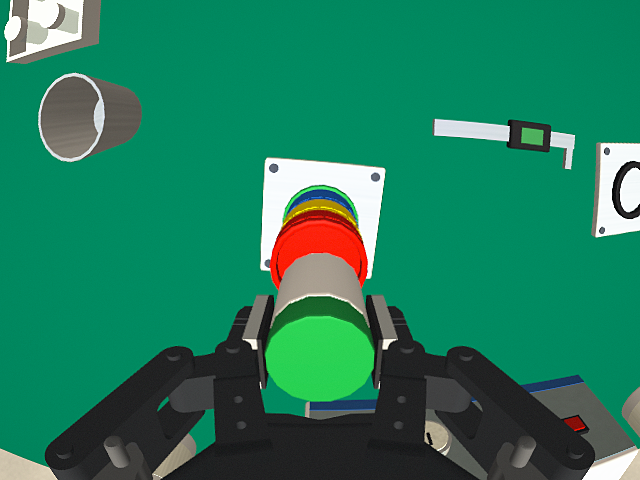

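The bottle is upright over red at (320,250). I'll lower it with +1.5/-0.5 mm.

Emit:
carry_out:
  targets:
    - {"x": 0.0015, "y": -0.0005, "z": -0.01, "ax": 0, "ay": 0, "az": 0, "hand": -1}
    - {"x": 0.0015, "y": -0.0005, "z": -0.02, "ax": 0, "ay": 0, "az": 0, "hand": -1}
    - {"x": 0.0015, "y": -0.0005, "z": -0.03, "ax": 0, "ay": 0, "az": 0, "hand": -1}
    - {"x": 0.0015, "y": -0.0005, "z": -0.0365, "ax": 0, "ay": 0, "az": 0, "hand": -1}
    - {"x": 0.0015, "y": -0.0005, "z": -0.0365, "ax": 0, "ay": 0, "az": 0, "hand": -1}

```text
time_s: 26.18
eef_pos: [631.8, -164.8, 133.4]
ee_rot: [0.707, 0.0, 0.707, 0.0]
force: [-0.3, 0.9, -1.3]
grip_width: 0.459
```

Emit:
carry_out:
  targets:
    - {"x": 0, "y": 0, "z": -0.001, "ax": 0, "ay": 0, "az": 0, "hand": -1}
    - {"x": 0, "y": 0, "z": -0.0025, "ax": 0, "ay": 0, "az": 0, "hand": -1}
    - {"x": 0, "y": 0, "z": -0.0025, "ax": 0, "ay": 0, "az": 0, "hand": -1}

```text
time_s: 26.55
eef_pos: [632.1, -164.9, 132.3]
ee_rot: [0.708, -0.0, 0.707, -0.0]
force: [-2.2, 0.5, 4.9]
grip_width: 0.456
```

Emit:
carry_out:
  targets:
    - {"x": 0, "y": 0, "z": 0, "ax": 0, "ay": 0, "az": 0, "hand": 0.2}
    - {"x": 0, "y": 0, "z": 0, "ax": 0, "ay": 0, "az": 0, "hand": 1}
    - {"x": 0, "y": 0, "z": 0, "ax": 0, "ay": 0, "az": 0, "hand": 1}
    - {"x": 0, "y": 0, "z": 0, "ax": 0, "ay": 0, "az": 0, "hand": 1}
    - {"x": 0, "y": 0, "z": 0.005, "ax": 0, "ay": 0, "az": 0, "hand": 1}

```text
time_s: 27.18
eef_pos: [631.7, -164.8, 136.1]
ee_rot: [0.707, 0.0, 0.707, 0.0]
force: [0.8, -0.5, 0.6]
grip_width: 0.999
```

Emit:
carry_out:
  targets:
    - {"x": 0, "y": 0, "z": 0.025, "ax": 0, "ay": 0, "az": 0, "hand": 1}
    - {"x": 0, "y": 0, "z": 0.06, "ax": 0, "ay": 0, "az": 0, "hand": 1}
    - {"x": 0, "y": 0, "z": 0.1, "ax": 0, "ay": 0, "az": 0, "hand": 1}
    - {"x": 0, "y": 0, "z": 0.12, "ax": 0, "ay": 0, "az": 0, "hand": 1}
    - {"x": 0, "y": 0, "z": 0.12, "ax": 0, "ay": 0, "az": 0, "hand": 1}

```text
time_s: 27.8
eef_pos: [632.2, -165.0, 258.0]
ee_rot: [0.708, -0.001, 0.706, -0.0]
force: [0.2, -1.3, 0.1]
grip_width: 1.002
```

Emit:
carry_out:
  targets:
    - {"x": -0.05, "y": -0.016, "z": 0, "ax": 0, "ay": 0, "az": 0, "hand": 1}
    - {"x": -0.1, "y": -0.031, "z": 0, "ax": 0, "ay": 0, "az": 0, "hand": 1}
    - {"x": -0.15, "y": -0.047, "z": 0, "ax": 0, "ay": 0, "az": 0, "hand": 1}
    - {"x": -0.2, "y": -0.062, "z": 0, "ax": 0, "ay": 0, "az": 0, "hand": 1}
    - {"x": -0.229, "y": -0.071, "z": 0, "ax": 0, "ay": 0, "az": 0, "hand": 1}

```text
time_s: 28.42
eef_pos: [400.6, -235.9, 255.3]
ee_rot: [0.707, 0.001, 0.708, 0.0]
force: [1.1, -0.8, -0.1]
grip_width: 1.001
```

Emit:
carry_out:
  targets:
    - {"x": 0, "y": 0, "z": 0, "ax": 0, "ay": 0, "az": 0, "hand": 1}
    - {"x": 0, "y": 0, "z": 0, "ax": 0, "ay": 0, "az": 0, "hand": 1}

```text
time_s: 28.68
eef_pos: [403.1, -235.7, 255.7]
ee_rot: [0.707, 0.0, 0.707, 0.0]
force: [0.4, -0.0, -0.2]
grip_width: 1.0
```

```bash
python3 - <<'E'
from h import *
im,c=snap("wrist","w14")
m=cv2.inRange(cv2.cvtColor(im[190:400,240:400],cv2.COLOR_BGR2HSV),(0,0,0),(180,255,75)); 
n,l,s,ce=cv2.connectedComponentsWithStats(m); print([(q.tolist(),w.round(0)) for q,w in zip(s[1:],ce[1:]) if q[4]>100])
E
```

```text
[ 403.1 -235.7  255.7] [ 0.4 -0.  -0.2] 1.0 28.68
[([56, 21, 43, 47, 1544], array([77., 44.]))]
```

View pics/w14.png

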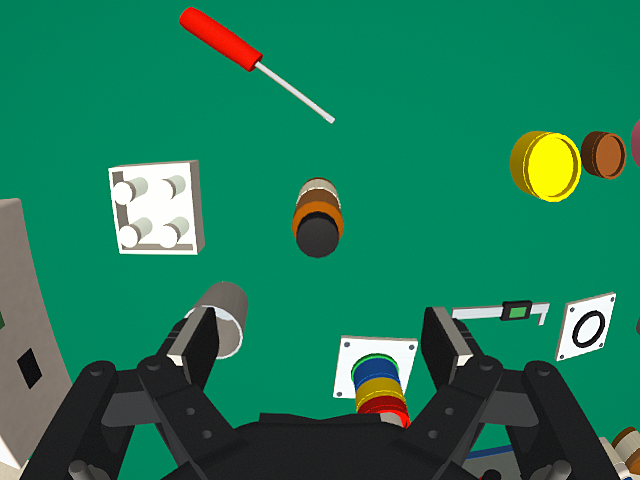

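The amber bottle is upright with its cap at (318,234). Its neighbours (the vial box at (158,208) and the cup at (220,325)) are well clear.

```bash
python3 - <<'E'
from h import *
im=cv2.imread("pics/w14.png");c=np.load("w14.npy",allow_pickle=True).item()
D=((0,0,0),(180,255,75))
print("cap",circ(im,c,(290,205,350,265),*D,156,15,True),far(im,c,(290,205,350,265),*D,156,15,None,238))
print("body",far(im,c,(280,160,360,265),(0,0,0),(25,255,255),126,20,235))
t=cv2.imread("pics/w2.png");c2=None
E
```

```text
cap (array([ 399. , -237.6]), array([ 400.3, -237.6,   14. ]), 63) (array([ 399. , -237.6]), array([ 400. , -237.6,   14.2]), 56)
body (array([ 384.6, -237.3]), array([ 384.5, -237.1,   20. ]), 79)
```

Emit:
carry_out:
  targets:
    - {"x": -0.003, "y": -0.0015, "z": 0, "ax": 0, "ay": 0, "az": 0, "hand": 1}
    - {"x": -0.003, "y": -0.0015, "z": -0.045, "ax": 0, "ay": 0, "az": 0, "hand": 1}
    - {"x": -0.003, "y": -0.0015, "z": -0.09, "ax": 0, "ay": 0, "az": 0, "hand": 1}
    - {"x": -0.003, "y": -0.0015, "z": -0.135, "ax": 0, "ay": 0, "az": 0, "hand": 1}
    - {"x": -0.003, "y": -0.0015, "z": -0.162, "ax": 0, "ay": 0, "az": 0, "hand": 1}

```text
time_s: 29.35
eef_pos: [399.5, -236.6, 92.2]
ee_rot: [0.706, 0.0, 0.708, 0.001]
force: [-0.3, -0.0, -0.6]
grip_width: 1.0
```

Emit:
carry_out:
  targets:
    - {"x": 0, "y": 0, "z": 0, "ax": 0, "ay": 0, "az": 0, "hand": 1}
    - {"x": 0, "y": 0, "z": 0, "ax": 0, "ay": 0, "az": 0, "hand": 0.3}
    - {"x": 0, "y": 0, "z": 0, "ax": 0, "ay": 0, "az": 0, "hand": 0.15}
    - {"x": 0, "y": 0, "z": 0, "ax": 0, "ay": 0, "az": 0, "hand": 0}
    - {"x": 0, "y": 0, "z": 0, "ax": 0, "ay": 0, "az": 0, "hand": -0.05}

```text
time_s: 29.98
eef_pos: [399.9, -237.4, 94.7]
ee_rot: [0.707, -0.0, 0.707, -0.0]
force: [0.2, 0.1, 0.4]
grip_width: 0.475
```

Emit:
carry_out:
  targets:
    - {"x": 0, "y": 0, "z": 0, "ax": 0, "ay": 0, "az": 0, "hand": -1}
    - {"x": 0, "y": 0, "z": 0, "ax": 0, "ay": 0, "az": 0, "hand": -1}
    - {"x": 0, "y": 0, "z": 0, "ax": 0, "ay": 0, "az": 0, "hand": -1}
    - {"x": 0, "y": 0, "z": 0, "ax": 0, "ay": 0, "az": 0, "hand": -1}
  grip_force: 35

```text
time_s: 30.48
eef_pos: [400.0, -237.5, 94.8]
ee_rot: [0.707, -0.0, 0.707, -0.0]
force: [-0.4, 1.1, 5.8]
grip_width: 0.461
```

Emit:
carry_out:
  targets:
    - {"x": 0, "y": 0, "z": 0.01, "ax": 0, "ay": 0, "az": 0, "hand": -1}
    - {"x": 0, "y": 0, "z": 0.035, "ax": 0, "ay": 0, "az": 0, "hand": -1}
    - {"x": 0, "y": 0, "z": 0.07, "ax": 0, "ay": 0, "az": 0, "hand": -1}
    - {"x": 0.01, "y": 0.015, "z": 0.1, "ax": 0, "ay": 0, "az": 0, "hand": -1}
    - {"x": 0.03, "y": 0.045, "z": 0.11, "ax": 0, "ay": 0, "az": 0, "hand": -1}

```text
time_s: 31.1
eef_pos: [430.3, -192.7, 206.5]
ee_rot: [0.708, -0.0, 0.706, -0.001]
force: [0.6, 0.5, -1.2]
grip_width: 0.464
```

Emit:
carry_out:
  targets:
    - {"x": 0.023, "y": 0.035, "z": 0, "ax": 0, "ay": 0, "az": 0, "hand": -1}
    - {"x": 0.047, "y": 0.07, "z": 0, "ax": 0, "ay": 0, "az": 0, "hand": -1}
    - {"x": 0.07, "y": 0.107, "z": 0, "ax": 0, "ay": 0, "az": 0, "hand": -1}
    - {"x": 0.095, "y": 0.143, "z": 0, "ax": 0, "ay": 0, "az": 0, "hand": -1}
    - {"x": 0.12, "y": 0.18, "z": 0, "ax": 0, "ay": 0, "az": 0, "hand": -1}

```text
time_s: 31.72
eef_pos: [550.4, -11.1, 204.7]
ee_rot: [0.707, -0.0, 0.707, -0.0]
force: [0.7, 0.2, -1.4]
grip_width: 0.456
```

Emit:
carry_out:
  targets:
    - {"x": 0.02, "y": 0.03, "z": 0, "ax": 0, "ay": 0, "az": 0, "hand": -1}
    - {"x": 0.04, "y": 0.06, "z": 0, "ax": 0, "ay": 0, "az": 0, "hand": -1}
    - {"x": 0.04, "y": 0.08, "z": 0, "ax": 0, "ay": 0, "az": 0, "hand": -1}
    - {"x": 0.04, "y": 0.08, "z": 0, "ax": 0, "ay": 0, "az": 0, "hand": -1}
    - {"x": 0.04, "y": 0.08, "z": 0, "ax": 0, "ay": 0, "az": 0, "hand": -1}

```text
time_s: 32.35
eef_pos: [589.4, 66.9, 204.5]
ee_rot: [0.707, 0.0, 0.707, -0.0]
force: [0.5, -0.7, -1.4]
grip_width: 0.455
```

Emit:
carry_out:
  targets:
    - {"x": 0, "y": 0, "z": 0, "ax": 0, "ay": 0, "az": 0, "hand": -1}

```text
time_s: 32.48
eef_pos: [589.6, 66.7, 204.5]
ee_rot: [0.707, 0.0, 0.707, -0.0]
force: [-0.1, 0.7, -2.0]
grip_width: 0.458
```

```bash
python3 - <<'E'
from h import *
im,c=snap("wrist","w15")
o,d=None,None
R=np.array(c["R"]);t=np.array(c["t"])
x=R@np.array([589.7,172.5,18])+t; th=np.arctan2(np.hypot(x[0],x[1]),x[2]); p=c["fx"]*th*x[:2]/np.hypot(x[0],x[1])+[c["cx"],c["cy"]]; print("ring px",p.round(0))
t2,ct=snap("top","t2")
u,v=p.round().astype(int)
print("black",circ(im,c,(u-38,v-38,u+38,v+38),(0,0,0),(180,255,90),18,32))
E
```

```text
[589.6  66.7 204.5] [-0.1  0.7 -2. ] 0.458 32.48
ring px [433. 212.]
[589.7  66.8 204.5] [-0.5  0.4 -1.2] 0.458 32.52
black (array([590. , 170.3]), array([589.9, 170.3,  30.9]), 182)
```

View pics/w15.png

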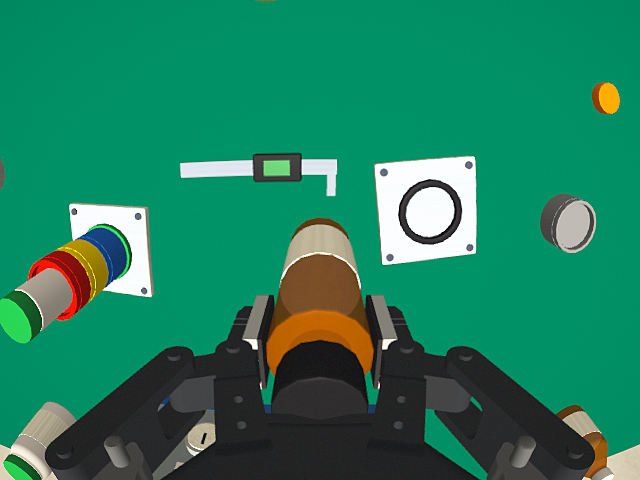

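The amber bottle is held upright. The black ring is at (430,212), so about (590, 171). The finished stack is at (70,280), standing straight.

Emit:
carry_out:
  targets:
    - {"x": 0, "y": 0.025, "z": 0, "ax": 0, "ay": 0, "az": 0, "hand": -1}
    - {"x": 0, "y": 0.06, "z": 0, "ax": 0, "ay": 0, "az": 0, "hand": -1}
    - {"x": 0.0005, "y": 0.09, "z": -0.01, "ax": 0, "ay": 0, "az": 0, "hand": -1}
    - {"x": 0.0005, "y": 0.1045, "z": -0.02, "ax": 0, "ay": 0, "az": 0, "hand": -1}
    - {"x": 0.0005, "y": 0.1045, "z": -0.02, "ax": 0, "ay": 0, "az": 0, "hand": -1}

```text
time_s: 33.2
eef_pos: [589.9, 172.2, 183.3]
ee_rot: [0.706, -0.0, 0.708, 0.0]
force: [-0.4, -0.1, -0.7]
grip_width: 0.456
```

Emit:
carry_out:
  targets:
    - {"x": 0, "y": 0, "z": -0.01, "ax": 0, "ay": 0, "az": 0, "hand": -1}
    - {"x": 0, "y": 0, "z": -0.02, "ax": 0, "ay": 0, "az": 0, "hand": -1}
    - {"x": 0, "y": 0, "z": -0.02, "ax": 0, "ay": 0, "az": 0, "hand": -1}
    - {"x": 0, "y": 0, "z": -0.02, "ax": 0, "ay": 0, "az": 0, "hand": -1}

```text
time_s: 33.7
eef_pos: [590.5, 171.9, 164.5]
ee_rot: [0.707, 0.0, 0.707, -0.0]
force: [0.4, -0.7, -1.1]
grip_width: 0.454
```

```bash
python3 - <<'E'
from h import *
im,c=snap("wrist","w16")
print("ring",far(im,c,(240,120,400,250),(0,0,0),(180,255,90),18,32,225))
cv2.imwrite("pics/v16.png",cv2.resize(im[100:440,190:450],None,fx=1.7,fy=1.7))
s,cs=snap("scene","s16")
E
```

```text
[590.5 171.9 164.5] [ 0.4 -0.7 -1.1] 0.454 33.7
ring (array([596.8, 171.5]), array([597.7, 171.5,  32.7]), 90)
[590.5 172.  164.7] [-0.   0.1 -1.4] 0.456 33.75
```

View pics/v16.png

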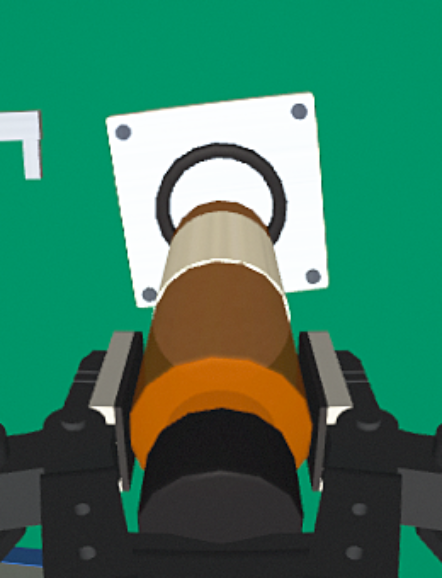

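```bash
python3 - <<'E'
from h import *
im=cv2.imread("pics/w16.png");c=np.load("w16.npy",allow_pickle=True).item()
P=np.array([onplane(c,u/1.7+190,v/1.7+100,10,True)[:2] for u,v in((123,132),(299,111),(313,276),(149,294))]); print("holes",P.round(1).tolist(),P.mean(0))
# outer ring only: columns of topmost dark pixel
g=cv2.inRange(cv2.cvtColor(im,cv2.COLOR_BGR2HSV),(0,0,0),(180,255,90))
pts=[]
for u in range(283,358,2):
    v=np.flatnonzero(g[170:230,u]); 
    if len(v): pts.append(onplane(c,u,170+v[0]-.5,18,True)[:2])
pts=np.array(pts)
f=least_squares(lambda q:np.linalg.norm(pts-q,axis=1)-32,[590,171],loss="soft_l1").x; print("ring",f.round(1),np.abs(np.linalg.norm(pts-f,axis=1)-32).mean())
# foot of bottle: topmost edge of label/body against ring interior (brown foot)
for z in (69.7,): print("foot near edge",onplane(c,220/1.7+190,202/1.7+100,z,True).round(1),"-> centre x +20")
im=cv2.imread("pics/w15.png");c=np.load("w15.npy",allow_pickle=True).item()
P=np.array([onplane(c,u,v,10,True)[:2] for u,v in((384,172),(470,164),(469,248),(390,258))]); print("holes15",P.mean(0))
E
```

```text
holes [[554.2, 125.3], [544.4, 208.8], [627.8, 218.7], [637.6, 135.0]] [591.00311304 171.91735317]
ring [590.7 171.6] 0.3513871240477068
foot near edge [573.1 171.5  69.7] -> centre x +20
holes15 [591.11736199 172.2756026 ]
```

The plate centre from the screw holes is (591.0, 171.9), and from the ring it's (590.7, 171.6). The TCP is at (590.5, 172). I'll lower the bottle.

Emit:
carry_out:
  targets:
    - {"x": -0.0005, "y": 0, "z": -0.015, "ax": 0, "ay": 0, "az": 0, "hand": -1}
    - {"x": -0.0005, "y": 0, "z": -0.03, "ax": 0, "ay": 0, "az": 0, "hand": -1}
    - {"x": -0.0005, "y": 0, "z": -0.043, "ax": 0, "ay": 0, "az": 0, "hand": -1}
    - {"x": -0.0005, "y": 0, "z": -0.053, "ax": 0, "ay": 0, "az": 0, "hand": -1}
    - {"x": -0.0005, "y": 0, "z": -0.058, "ax": 0, "ay": 0, "az": 0, "hand": -1}

```text
time_s: 34.42
eef_pos: [589.7, 172.1, 105.5]
ee_rot: [0.707, -0.0, 0.707, 0.0]
force: [-0.1, 0.6, -0.8]
grip_width: 0.46
```

Emit:
carry_out:
  targets:
    - {"x": 0, "y": 0, "z": 0, "ax": 0, "ay": 0, "az": 0, "hand": -1}
    - {"x": 0, "y": 0, "z": -0.0015, "ax": 0, "ay": 0, "az": 0, "hand": -1}
    - {"x": 0, "y": 0, "z": -0.003, "ax": 0, "ay": 0, "az": 0, "hand": -1}
    - {"x": 0, "y": 0, "z": -0.003, "ax": 0, "ay": 0, "az": 0, "hand": -1}

```text
time_s: 34.92
eef_pos: [590.4, 172.2, 104.8]
ee_rot: [0.708, -0.0, 0.706, 0.0]
force: [-1.2, 0.7, 6.7]
grip_width: 0.461
```

Contact came at exactly 104.8. I'll release, retreat up and then aside, and check with the fixed cameras.

Emit:
carry_out:
  targets:
    - {"x": 0, "y": 0, "z": 0, "ax": 0, "ay": 0, "az": 0, "hand": 0.2}
    - {"x": 0, "y": 0, "z": 0, "ax": 0, "ay": 0, "az": 0, "hand": 1}
    - {"x": 0, "y": 0, "z": 0, "ax": 0, "ay": 0, "az": 0, "hand": 1}
    - {"x": 0, "y": 0, "z": 0, "ax": 0, "ay": 0, "az": 0, "hand": 1}
    - {"x": 0, "y": 0, "z": 0.005, "ax": 0, "ay": 0, "az": 0, "hand": 1}

```text
time_s: 35.55
eef_pos: [589.6, 172.1, 108.2]
ee_rot: [0.707, -0.0, 0.707, 0.0]
force: [0.2, 0.1, -0.1]
grip_width: 0.999
```

Emit:
carry_out:
  targets:
    - {"x": 0, "y": 0, "z": 0.03, "ax": 0, "ay": 0, "az": 0, "hand": 1}
    - {"x": 0, "y": 0, "z": 0.07, "ax": 0, "ay": 0, "az": 0, "hand": 1}
    - {"x": 0, "y": 0, "z": 0.11, "ax": 0, "ay": 0, "az": 0, "hand": 1}
    - {"x": 0, "y": 0, "z": 0.14, "ax": 0, "ay": 0, "az": 0, "hand": 1}
    - {"x": 0, "y": 0, "z": 0.14, "ax": 0, "ay": 0, "az": 0, "hand": 1}

```text
time_s: 36.17
eef_pos: [590.5, 172.3, 251.0]
ee_rot: [0.709, 0.0, 0.705, 0.0]
force: [1.1, 0.2, -0.9]
grip_width: 1.001
```

Emit:
carry_out:
  targets:
    - {"x": -0.05, "y": 0.03, "z": 0, "ax": 0, "ay": 0, "az": 0, "hand": 1}
    - {"x": -0.1, "y": 0.06, "z": 0, "ax": 0, "ay": 0, "az": 0, "hand": 1}
    - {"x": -0.15, "y": 0.09, "z": 0, "ax": 0, "ay": 0, "az": 0, "hand": 1}
    - {"x": -0.2, "y": 0.12, "z": 0, "ax": 0, "ay": 0, "az": 0, "hand": 1}
    - {"x": -0.25, "y": 0.15, "z": 0, "ax": 0, "ay": 0, "az": 0, "hand": 1}

```text
time_s: 36.8
eef_pos: [337.7, 322.6, 247.4]
ee_rot: [0.707, -0.0, 0.708, -0.0]
force: [0.7, 1.2, 0.8]
grip_width: 0.998
```

Emit:
carry_out:
  targets:
    - {"x": 0, "y": 0, "z": 0, "ax": 0, "ay": 0, "az": 0, "hand": 1}
    - {"x": 0, "y": 0, "z": 0, "ax": 0, "ay": 0, "az": 0, "hand": 1}

```text
time_s: 37.05
eef_pos: [340.0, 321.9, 247.8]
ee_rot: [0.707, -0.0, 0.707, -0.0]
force: [-0.0, 0.1, -1.0]
grip_width: 0.999
```

```bash
python3 - <<'E'
from h import *
t,ct=snap("top","tf"); s,cs=snap("scene","sf")
print("amber cap top-view", far(t,ct,(225,170,285,240),(0,0,0),(180,255,75),156,15,None,None,False))
for sb,ce,m in blobs(t[170:240,225:285],(0,0,0),(180,255,75),60): print(sb.tolist(),onplane(ct,*(ce+[225,170]),150)[:2].round(1))
for sb,ce,m in blobs(t[160:230,360:430],(45,100,60),(68,255,255),60): print("white cap",sb.tolist(),onplane(ct,*(ce+[360,160]),164)[:2].round(1))
for z,k,lo,hi in((98,"red",(0,200,60),(6,255,255)),(70,"yellow",(24,100,60),(34,255,255))):
  for sb,ce,m in blobs(s[150:270,120:260],lo,hi,60): print(k,sb.tolist(),onplane(cs,*(ce+[120,150]),z)[:2].round(1))
v=np.hstack([cv2.resize(s[140:370,140:370],(480,480)),cv2.resize(t[150:240,220:440][:, :],(320,131)).repeat(1,0) if 0 else cv2.resize(t[150:240,225:285],(320,480))]); cv2.imwrite("pics/vf.png",v)
E
```

```text
[340.  321.9 247.8] [-0.   0.1 -1. ] 0.999 37.05
[340.4 321.7 247.8] [-0.4  0.5  0.5] 1.001 37.1
amber cap top-view (array([591.6, 172. ]), array([591.2, 172. ,  13.5]), 29)
[10, 20, 12, 13, 127] [592.5 172.9]
white cap [24, 8, 17, 17, 223] [ 631.1 -164.2]
yellow [52, 57, 32, 20, 299] [ 641.2 -146.8]
```

View pics/vf.png

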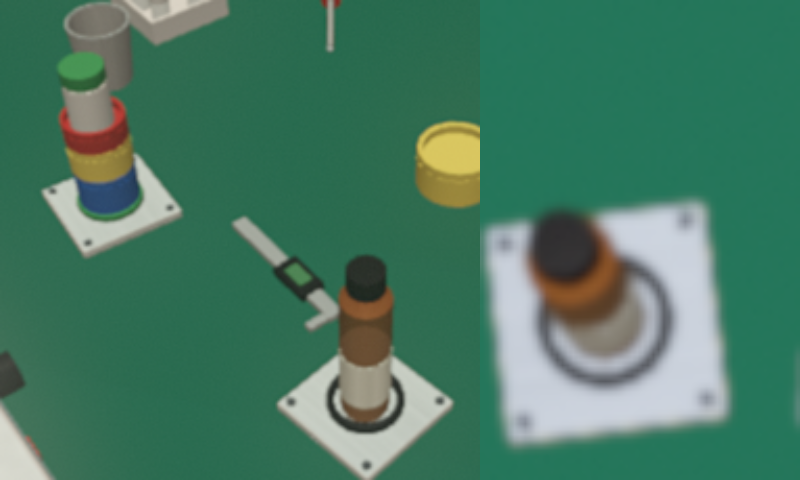

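The last view shows the blue–yellow–red stack with the green-capped bottle upright on the green ring at (100,140). The amber bottle stands in the black ring at (365,400), and the gripper is clear. I'll hand in.

```bash
python3 -c "
from rig import finish_job
print(finish_job())"
```

```text
the job is handed in; nothing more can be done
None
```

I built the stack of blue, yellow and red with the white green-capped bottle on the green-ringed plate, stood the amber bottle in the black ring, and handed the job in at about 37 s. The hand-in gave no verdict. For the yellow I used the smaller of the two yellow spacers, and I never touched the grey spacer or the cup.

**Heights and contact:** Each part made contact within about 0.1 mm of the seated height I had worked out. Contact forces stayed around 4–7 N.

**Positions after release:** In the last top view the amber cap was at (591.5, 172) against a ring centre of about (590.9, 171.8). The white cap was at (631, -164.2), against red, measured after its release, at (630.7, -164.6). All were within about 1 mm, both bottles stood upright, and the gripper was well clear.

**Checks that disagreed:**
- **Scene camera:** It put the plates about 5 mm off the top and wrist cameras. I trusted the latter two, and the exact seating heights bore them out.
- **Ring fits:** One early wrist fit of the green ring was 2.6 mm off in y, and some half-hidden ring fits were unusable. I re-measured those from other views.
- **Final scene-view check:** The yellow spacer's colour-blob position came out 10–17 mm off because it is largely hidden, and the red spacer was not detected. I relied on the earlier wrist measurements and the pictures, which show both seated.

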